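# Feed a soap bar under the press guard with the push stick

### The arm

A 6-joint arm with a two-finger parallel gripper is mounted at the origin on the work surface. World frame = base frame: x ahead of the robot, y to its left, z up, the work surface at z = 0. Lengths are in m, angles in rad, forces in N, time in s.
With the tool pointing down it reaches from about 0.35 to 0.775 m from the base axis. Payload 5.5 kg.
Tool frame: the origin (TCP) lies on the mounting face of the last link; the fingertips stand 173 mm ahead of it and the grasp point (between the pads) lies 155 mm ahead of it; z points along the fingers, y is the direction in which the jaws open and shut (so a half turn about z gives the same grasp; the last joint's range is limited). The gripper opens to 85 mm and grips with 20 to 120 N. Pads are 22 mm wide; open, the fingers measure 114 mm over their backs; the gripper's body (76 mm by 85 mm) begins 54 mm behind the grasp point. The pads swing forward as they close: fully open they stand 13 mm farther back than shut.
Start: joints at [0.972, 0.313, 0.046, 1.304, 0, 1.431], TCP at [0.255, 0.516, 0.405] pointing down, gripper open.
Joint ranges: [-2.76, 2.76], [-0.86, 1.69], [-1.03, 1.26], [-2.2, 2.34], [-1.47, 1.5], [-3.14, 3.14]. Speed limits (rad/s): [2.57, 2.57, 3.14, 3.14, 3.14, 3.14].

### API

Orientations are given as a unit quaternion [w, x, y, z].
In Python, from workcell import get_state, eyes, env gives the robot as it stands. The module is installed in compiled form; this text tells all that it offers.
- The arm moves only by the tool carry_out, never from a script. Its argument "motion" is a list of rows, each an object of numbers: "jaw": the opening, from -1 (shut) to 1 (fully open); "tx", "ty", "tz": the shift along the tool's x, y, z in cm; "wx", "wy", "wz": the turn, a rotation vector about the tool's x, y, z in degrees. In form: [{"jaw": .., "tx": .., "ty": .., "tz": .., "wx": .., "wy": .., "wz": ..}, ...]. A call has 1 to 20 rows; each row shifts and turns the commanded pose from where the row before left it, along the tool's axes as they then stand; what a row does not reach is not made up. A row lasts 1/8 s, in which the tool goes at most 62.5 mm and 10.7 degrees, less where a joint would pass 70% of its speed; a pose out of reach is approached as far as the arm can. A call with a gripper value outside its range is refused whole. The fingers move at their own pace and stop on an object; "force" is the grip in N (left out, the last holds). Time passes only in rows, so rows that do not move let the fingers close. It gives the time, the measured TCP pose, the force and the opening at its end, in the units of the state.
- get_state(): the state, without advancing time (a new reading comes with each control period).
- eyes.read_camera(name): name is "scene" or "side" or "wrist"; returns the picture (420x560x3 uint8, blue, green, red); there is no depth.
- eyes.calibration(name): a dict with "K" (3x3 intrinsics, pixels), "camera_from_world" (4x4, takes a point from world to camera coordinates). Camera axes: x right, y up, looking along -z (the intrinsics and any distortion apply to the point x, -y, -z); pixel columns grow to the right and rows downward; lengths in m; the calibration is good to about 2 mm. A picture is of the moment at which its call begins: read the wrist's pose just before it. calibration takes no time and is no camera call; for the wrist camera it gives the pose at the moment of the call.
- env.hand_in(): hands the job in, once; it reports no verdict.
The state is a dict: "clock": time; "joint_pos": joint angles; "qvel": joint speeds; "tau": joint torques, N m; "tcp_pos": TCP position; "orientation": TCP orientation; "wrist_force": force on the tool from outside, world axes, zero at the start; "ft_torque": the same for the moment, N m; "finger_gap": finger opening in m.
Only numpy, scipy, OpenCV 4.12 (cv2) and the standard library are available. Lean on these libraries where they do the work, as an engineer would, in place of code of your own. Each camera call takes 0.05 s, during which the arm holds its last target.

### The job

Load the stamping press: take the wooden push stick and, with the bar of soap on the press's infeed held square along the fence, feed it through the low opening under the guard until it is fully home against the back stop. Ease it slowly up to the stop, press it home with a steady push of about 10 N for a second, but never bear on it with more than 20 N, which dents fresh soap; keep the hand off the soap and outside the guard. Then draw the stick out and lay it (not drop it) flat back on its wooden rest, leaving the other things alone.

Things in the scene. Friction and masses are not known exactly. Their poses are not given: they have to be found in the camera images.
- press: hand stamping press, fixed, 490 x 200 mm: a flat bed (top 30 mm above the table) with column, head and lever at the far end and a clear framed guard around the die. Origin: at table level on the feed line, in the plane of the guard's front. x = feed direction into the press, y = left of someone feeding, z up. Bed: x -240 to 250, y -100 to 100 mm. The die hangs at z = 89 mm.
- opening (a point): middle of the guard's feed opening, on the bed (press frame 0, 0, 30 mm). The opening is 40 mm high, from the bed to z = 70 mm, 178 mm between the guard's posts; the guard above it is 12 mm thick and reaches to z = 227 mm.
- fence (a point): near end of the fixed fence's guiding face, on the bed (press frame -220, 30, 30 mm). The fence is left of the feed line, 18 mm high, 14 mm thick, straight along the feed to x = 140 mm, its face at y = 30 mm.
- lead_in (a point): near tip of the flared lead-in on the right, on the bed (press frame -41, -66, 30 mm). It is 18 mm high and narrows at 30 degrees to y = -36 mm at x = 3 mm. Behind it, from x = 15 to 110 mm, a white side shoe on springs holds the bar against the fence (3 mm of give): the bar drags there by about 2 to 5 N and stays where it is left.
- backstop: steel block fixed on the bed inside the guard, 60 mm wide, 30 mm high, with a stop screw through it. Origin: on the bed, middle of the block's near face (press frame 142, 0, 30 mm). The soap meets the screw's flat round head (26 mm wide, axis 14 mm above the bed), 10 to 40 mm before the block: reset daily, not measured. It is rigid: a bar arriving at 20 mm/s strikes with up to 20 N.
- soap: cream bar of soap with brown flecks, 88 x 58 x 28 mm, about 140 g (0.7 to 1.4 times this), lying flat on the press's infeed, a little askew and off the fence. Origin: centre of its underside; x along its length, roughly the feed direction; z up. The other bars on the table and in the crate are not meant.
- soap_nose (a point): centre of the soap's front end face (44 mm ahead of its centre, 14 mm above its underside); it must meet the back stop's screw head
- push_stick: wooden push stick, about 110 g: a flat plywood blade 210 x 30 x 16 mm with an upright wooden grip on it, 62 mm long, 22 mm wide, its top 58 mm above the blade's underside (42 mm stands free, to pinch across the 22 mm from above). Origin: on the underside beneath the grip's middle; x along the blade to its flat square nose, 150 mm ahead; the tail ends 60 mm behind; z up.
- stick_nose (a point): centre of the push stick's nose face, 150 mm ahead of the stick's origin, 8 mm above its underside
- stick_rest: fixed wooden rest board for the push stick, 270 x 100 mm, 12 mm thick, with a 6 mm high strip along each long edge (82 mm between them). Origin: at table level beneath the place where the stick's origin belongs; x along its length: the board runs from x = -100 to 170 mm, y = -50 to 50 mm.
- paper_cup: empty paper cup, 72 mm wide, 80 mm high, origin at the centre of its underside; not to be disturbed
- balm_jar: white jar with a brass lid, 52 mm wide, 62 mm high, origin at the centre of its underside; not to be disturbed
- spray_bottle: white spray bottle, 44 mm wide, 146 mm high, origin at the centre of its underside; not to be disturbed
- cured_bar_a: a finished bar of the same soap lying on the table, 88 x 58 x 28 mm, origin at the centre of its underside; not to be disturbed
Not all that is in view belongs to the job. What is shaped like the soap but blue is not meant. Of the things that look like the push_stick, the larger one is meant.

How it is judged:
By the outcome, as a careful person would: the job done as asked, in the order asked, and still so for the second after the job is handed in, with the robot touching nothing.
It also fails if it takes over 67 s, if anything falls off the work surface, if the arm or the gripper's body presses on something with over 40 N, if the wrist force passes 120 N, or if a joint passes its speed limit or range.

## Working session

There is one attempt and no reset: what is moved stays moved. The work goes in short steps, Python scripts to look and compute and a tool call to move; the robot and the scene stay as the last step left them, time stands still between calls to the robot, and variables do not carry over. Pictures are saved under pics/ and viewed, and the job is handed in when it is done.

Besides the shell and the picture viewer there is one more tool, called after "Emit:" in YAML: its name, and indented under it one key for each argument. carry_out: Moves the arm, as the interface text tells. Its arguments: {"type":"object","properties":{"motion":{"type":"array"},"force":{"type":"number"}},"required":["motion"]}

```bash
mkdir -p pics; cat > h.py <<'E'
import numpy as np, cv2
from workcell import get_state, eyes, env
def cal(n):
    c=eyes.calibration(n); return c
def ray(c,u,v):
    K=np.array(c["K"]);M=np.array(c["camera_from_world"])
    d=np.linalg.inv(K)@np.array([u,v,1.]); d=np.array([d[0],-d[1],-d[2]])
    R=M[:3,:3];t=M[:3,3]
    return -R.T@t, R.T@d
def onz(c,u,v,z):
    o,d=ray(c,u,v); return o+d*(z-o[2])/d[2]
def proj(c,p):
    K=np.array(c["K"]);M=np.array(c["camera_from_world"])
    q=M[:3,:3]@np.array(p,float)+M[:3,3]; q=K@np.array([q[0],-q[1],-q[2]]); return q[:2]/q[2]
E
python3 - <<'E'
from h import *
print(get_state())
for n in ["scene","side","wrist"]:
    c=cal(n); print(n,{k:(np.round(v,4).tolist() if not isinstance(v,str) else v) for k,v in c.items()})
    cv2.imwrite(f"pics/{n}0.png",eyes.read_camera(n))
E
```

```text
{'clock': 0.0, 'joint_pos': array([9.72388340e-01, 3.13978636e-01, 4.49717021e-02, 1.30359270e+00,
       3.41650450e-05, 1.43117694e+00]), 'qvel': array([ 0.00016368, -0.00102037,  0.00115292,  0.00061816,  0.00047092,
       -0.00051426]), 'tau': array([-4.71133408e-04, -4.80629289e+01,  2.98532152e+01,  1.93952664e-02,
       -1.43823527e-04, -1.01651696e-05]), 'tcp_pos': array([0.25454613, 0.51536399, 0.40381799]), 'orientation': array([-3.41154139e-04,  2.27387653e-01,  9.73803903e-01, -8.34793286e-04]), 'wrist_force': array([-0.49297078,  0.52062427,  0.69494276]), 'ft_torque': array([-0.07805811,  0.01640254,  0.01174141]), 'finger_gap': 0.0850700114643733}
scene {'K': [[546.1501, 0.0, 278.6261], [0.0, 546.1501, 209.5512], [0.0, 0.0, 1.0]], 'camera_from_world': [[-0.8704, 0.4923, -0.0051, 0.4073], [-0.3049, -0.531, 0.7906, 0.1976], [0.3865, 0.6897, 0.6123, -1.6405], [0.0, 0.0, 0.0, 1.0]]}
side {'K': [[383.253, 0.0, 278.622], [0.0, 383.253, 203.8526], [0.0, 0.0, 1.0]], 'camera_from_world': [[-0.9678, -0.2513, 0.0164, 0.5251], [0.1428, -0.4941, 0.8576, -0.0844], [-0.2074, 0.8323, 0.5141, -1.1397], [0.0, 0.0, 0.0, 1.0]]}
wrist {'K': [[349.019, 0.0, 284.0322], [0.0, 349.019, 209.1889], [0.0, 0.0, 1.0]], 'camera_from_world': [[0.4425, 0.8967, -0.0015, -0.5734], [-0.8492, 0.4185, -0.3221, 0.0413], [-0.2882, 0.1438, 0.9467, -0.3794], [0.0, 0.0, 0.0, 1.0]]}
```

View pics/scene0.png

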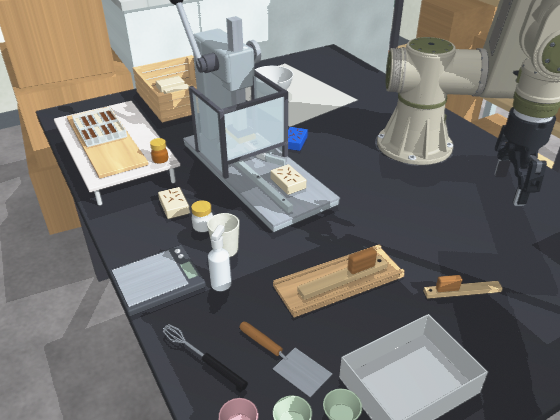

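View pics/side0.png

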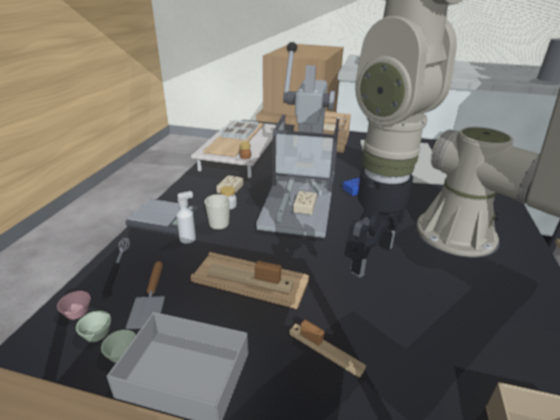

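View pics/wrist0.png

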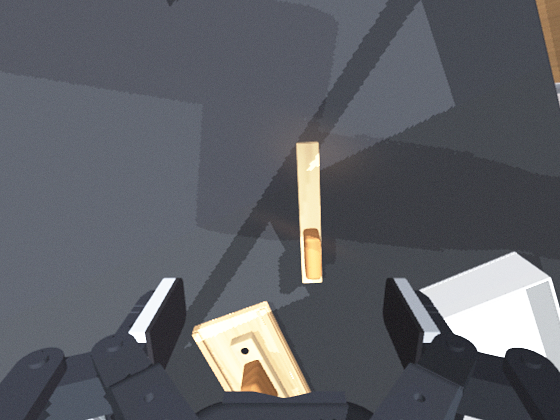

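The scene view shows these candidates:
- **Stick:** the large one on the rest is at scene (345,278), and a small decoy lies on the table at (462,288).
- **Soap:** the infeed bar is at (288,178). The others are the cured bar at (174,202), a blue block at (297,138) and the crate bars at (172,82).

I choose the stick at (345,278) and the soap at (288,178). Next I'll check both in close crops.

```bash
python3 - <<'E'
import cv2
im=cv2.imread("pics/scene0.png")
cv2.imwrite("pics/c_stick.png",cv2.resize(im[235:325,265:415],None,fx=5,fy=5,interpolation=cv2.INTER_CUBIC))
cv2.imwrite("pics/c_press.png",cv2.resize(im[75:235,175:345],None,fx=3.7,fy=3.7,interpolation=cv2.INTER_CUBIC))
im=cv2.imread("pics/side0.png")
cv2.imwrite("pics/c_side.png",cv2.resize(im[110:310,185:345],None,fx=3,fy=3,interpolation=cv2.INTER_CUBIC))
E
```

```text
(no output)
```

View pics/c_stick.png

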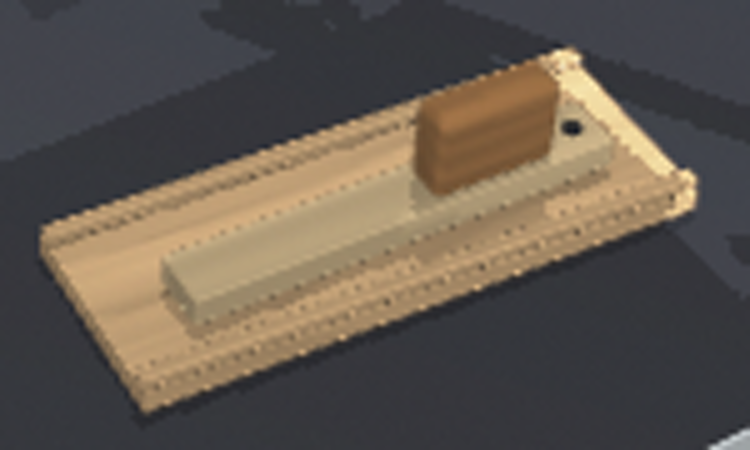

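View pics/c_press.png

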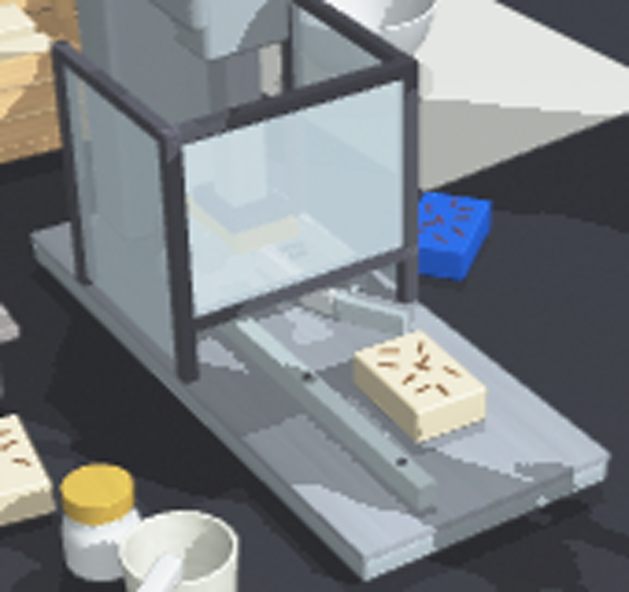

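View pics/c_side.png

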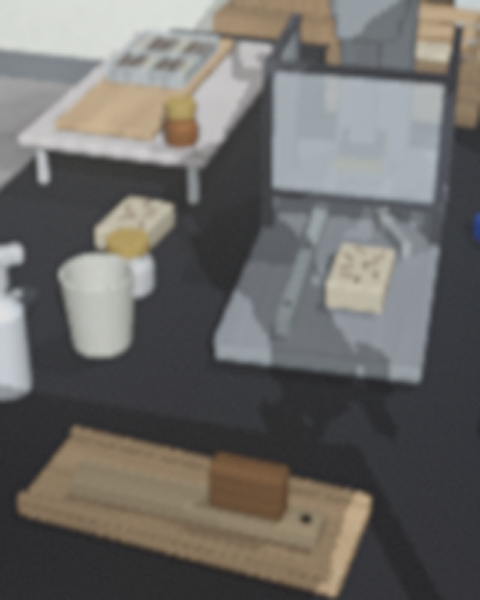

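```bash
python3 - <<'E'
from h import *
s=cal("scene"); d=cal("side")
def S(x,y,z): return np.round(onz(s,x/5+265-.4,y/5+235-.4,z)*1000,1)[:2]
def P(x,y,z): return np.round(onz(s,x/3.7+175-.4,y/3.7+75-.4,z)*1000,1)[:2]
def D(x,y,z): return np.round(onz(d,x/3+185-.3,y/3+110-.3,z)*1000,1)[:2]
print("rest top", S(42,238,.018),S(572,52,.018),S(693,185,.018),"bot",S(148,410,0))
print("nose top",S(163,258,.028),S(200,302,.028),"tail",S(612,150,.028), 'side tail',D(320,543,.028),D(333,515,.028),'hole',S(571,127,.028),D(305,519,.028))
print("grip top",S(418,105,.07),S(447,115,.07),S(557,75,.07),S(530,65,.07))
print("soap top",P(355,362,.058),P(415,412,.058),P(485,378,.058),P(420,333,.058), "bot", P(418,440,.03),P(485,413,.03))
print(" side soap top",D(340,247,.058),D(393,250,.058),D(378,295,.058),D(328,287,.058))
print("bed near corners",P(365,562,.03),P(608,455,.03),'side',D(217,355,.03),D(422,372,.03), "bed far left",P(33,238,.03))
print("fence top near",P(412,487,.048),P(436,478,.048),"fence bottom", P(430,505,.03),P(433,500,.03),"side",D(277,328,.048),D(290,330,.048))
print("guard post feet",P(187,380,.03),P(408,300,.03),'side',D(270,205,.03))
print("leadin tip top",P(408,322,.048),"side",D(408,248,.048))
E
```

```text
rest top [657.9 311.8] [389.2 328.6] [397.5 423.9] bot [659.3 402.6]
nose top [624.5 355.7] [624.2 384.5] tail [421.8 396.9] side tail [409.4 398.8] [406.4 365.7] hole [428.2 376.4] [426.6 376.1]
grip top [507.3 367.4] [500.4 378.5] [445.1 381.4] [451.2 370.5]
soap top [489.4  -4.1] [483.4  69.4] [420.8  58.3] [431.1 -13.4] bot [478.4  65.1] [421.5  60.8]
 side soap top [481.8  -6.9] [426.6 -16.2] [425.4  77.7] [476.1  76.5]
bed near corners [574.2 162.4] [374.9 144.7] side [559.3 181.9] [367.6 156.2] bed far left [ 606.9 -324. ]
fence top near [520.6 129.5] [502. 129.] fence bottom [508.3 132.1] [503.8 128.4] side [509.8 147.8] [497.  147.7]
guard post feet [585.4 -80.8] [394.1 -94.6] side [ 592.  -132.9]
leadin tip top [423.5 -43.8] side [414.2 -42.9]
```

The crops confirm the choices: the stick has a brown grip and a 210 mm blade on the rest, with its nose at (300,293). The cream flecked bar sits on the infeed at about (288,178). I'll survey the press with the wrist camera first.

```bash
cat >> h.py <<'E'
from scipy.spatial.transform import Rotation as Rt
def plan(target, yawx, n, st=None, dp=1):
    """target TCP m, yawx = angle of tool x in world (deg), tool down; n rows"""
    st=st or get_state(); q=st["orientation"]; R=Rt.from_quat([q[1],q[2],q[3],q[0]]).as_matrix()
    p0=np.array(st["tcp_pos"]); a=np.deg2rad(yawx)
    Rf=np.array([[np.cos(a),np.sin(a),0],[np.sin(a),-np.cos(a),0],[0,0,-1]])
    rv=Rt.from_matrix(R.T@Rf).as_rotvec(); P=p0.copy(); Rc=R.copy()
    print("total rotvec deg",np.round(np.rad2deg(rv),2),"dist mm",np.round(1000*(np.array(target)-p0),1))
    for i in range(n):
        goal=p0+(np.array(target)-p0)*(i+1)/n
        t=np.round(Rc.T@(goal-P)*100,dp); w=np.round(np.rad2deg(rv)/n,1)
        print({k:float(v) for k,v in zip(["tx","ty","tz","wx","wy","wz"],list(t)+list(w))})
        P=P+Rc@t/100; Rc=Rc@Rt.from_rotvec(np.deg2rad(w)).as_matrix()
E
python3 - <<'E'
from h import *
s=get_state(); c=cal("wrist"); M=np.array(c["camera_from_world"]); cp=-M[:3,:3].T@M[:3,3]
q=s["orientation"]; R=Rt.from_quat([q[1],q[2],q[3],q[0]]).as_matrix()
print("cam in tool", R.T@(cp-s["tcp_pos"]), "axes",(M[:3,:3]@R).round(3))
plan([.455,.20,.40],94,7)
E
```

```text
cam in tool [ 0.0833148  -0.00088028  0.03226918] axes [[ 0.     1.    -0.   ]
 [ 0.947 -0.     0.322]
 [ 0.322 -0.    -0.947]]
total rotvec deg [-8.000e-02  3.000e-02  5.971e+01] dist mm [ 200.4 -315.4   -4. ]
{'tx': -4.6, 'ty': -2.8, 'tz': 0.1, 'wx': -0.0, 'wy': 0.0, 'wz': 8.5}
{'tx': -4.9, 'ty': -2.0, 'tz': 0.0, 'wx': -0.0, 'wy': 0.0, 'wz': 8.5}
{'tx': -5.2, 'ty': -1.4, 'tz': 0.1, 'wx': -0.0, 'wy': 0.0, 'wz': 8.5}
{'tx': -5.3, 'ty': -0.5, 'tz': 0.0, 'wx': -0.0, 'wy': 0.0, 'wz': 8.5}
{'tx': -5.3, 'ty': 0.2, 'tz': 0.1, 'wx': -0.0, 'wy': 0.0, 'wz': 8.5}
{'tx': -5.2, 'ty': 1.1, 'tz': 0.1, 'wx': -0.0, 'wy': 0.0, 'wz': 8.5}
{'tx': -5.1, 'ty': 1.8, 'tz': 0.0, 'wx': -0.0, 'wy': 0.0, 'wz': 8.5}
```

```bash
python3 - <<'E'
from h import *
plan([.47,.11,.42],94,8)
E
```

```text
total rotvec deg [-8.000e-02  3.000e-02  5.971e+01] dist mm [ 215.4 -405.4   16. ]
{'tx': -4.7, 'ty': -3.4, 'tz': -0.2, 'wx': -0.0, 'wy': 0.0, 'wz': 7.5}
{'tx': -5.0, 'ty': -2.7, 'tz': -0.2, 'wx': -0.0, 'wy': 0.0, 'wz': 7.5}
{'tx': -5.4, 'ty': -2.0, 'tz': -0.2, 'wx': -0.0, 'wy': 0.0, 'wz': 7.5}
{'tx': -5.6, 'ty': -1.3, 'tz': -0.2, 'wx': -0.0, 'wy': 0.0, 'wz': 7.5}
{'tx': -5.7, 'ty': -0.6, 'tz': -0.2, 'wx': -0.0, 'wy': 0.0, 'wz': 7.5}
{'tx': -5.7, 'ty': 0.2, 'tz': -0.2, 'wx': -0.0, 'wy': 0.0, 'wz': 7.5}
{'tx': -5.7, 'ty': 0.9, 'tz': -0.2, 'wx': -0.0, 'wy': 0.0, 'wz': 7.5}
{'tx': -5.5, 'ty': 1.7, 'tz': -0.2, 'wx': -0.0, 'wy': 0.0, 'wz': 7.5}
```

Emit:
carry_out:
  motion:
    - {"jaw": 1, "tx": -4.7, "ty": -3.4, "tz": -0.2, "wx": 0, "wy": 0, "wz": 7.5}
    - {"jaw": 1, "tx": -5.0, "ty": -2.7, "tz": -0.2, "wx": 0, "wy": 0, "wz": 7.5}
    - {"jaw": 1, "tx": -5.4, "ty": -2.0, "tz": -0.2, "wx": 0, "wy": 0, "wz": 7.5}
    - {"jaw": 1, "tx": -5.6, "ty": -1.3, "tz": -0.2, "wx": 0, "wy": 0, "wz": 7.5}
    - {"jaw": 1, "tx": -5.7, "ty": -0.6, "tz": -0.2, "wx": 0, "wy": 0, "wz": 7.5}
    - {"jaw": 1, "tx": -5.7, "ty": 0.2, "tz": -0.2, "wx": 0, "wy": 0, "wz": 7.5}
    - {"jaw": 1, "tx": -5.7, "ty": 0.9, "tz": -0.2, "wx": 0, "wy": 0, "wz": 7.5}
    - {"jaw": 1, "tx": -5.5, "ty": 1.7, "tz": -0.2, "wx": 0, "wy": 0, "wz": 7.5}
    - {"jaw": 1, "tx": 0, "ty": 0, "tz": 0, "wx": 0, "wy": 0, "wz": 0}
    - {"jaw": 1, "tx": 0, "ty": 0, "tz": 0, "wx": 0, "wy": 0, "wz": 0}

```text
clock: 1.4
tcp_pos: [0.4704, 0.1098, 0.4204]
orientation: [-0.001, 0.684, 0.73, -0.0]
wrist_force: [-0.1, 0.1, -0.4]
finger_gap: 0.0852
```

```bash
python3 - <<'E'
from h import *
import pickle
s=get_state(); print(s["clock"],s["tcp_pos"],s["qvel"].round(3),s["joint_pos"].round(2))
c=cal("wrist"); im=eyes.read_camera("wrist"); pickle.dump(c,open("w1.pkl","wb"))
cv2.imwrite("pics/w1.png",im)
E
```

```text
1.4 [0.47036409 0.10982668 0.42035899] [ 0.032 -0.008 -0.005  0.001  0.     0.002] [ 0.06  0.13 -0.15  1.29  0.    1.57]
```

View pics/w1.png

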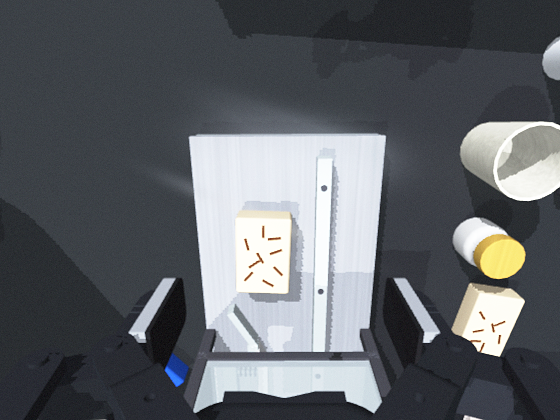

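The wrist view shows the bed (near corners about (192,137) and (384,135)), the fence at columns 314–334, the soap at (264,252), the lead-in at (240,325), and the guard below.

```bash
python3 - <<'E'
import cv2
im=cv2.imread("pics/w1.png")
cv2.imwrite("pics/c_w1.png",cv2.resize(im[125:365,180:395],None,fx=3.5,fy=2.5,interpolation=cv2.INTER_CUBIC))
cv2.imwrite("pics/c_w1s.png",cv2.resize(im[200:310,220:340],None,fx=5,fy=5,interpolation=cv2.INTER_CUBIC))
E
```

```text
(no output)
```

View pics/c_w1.png

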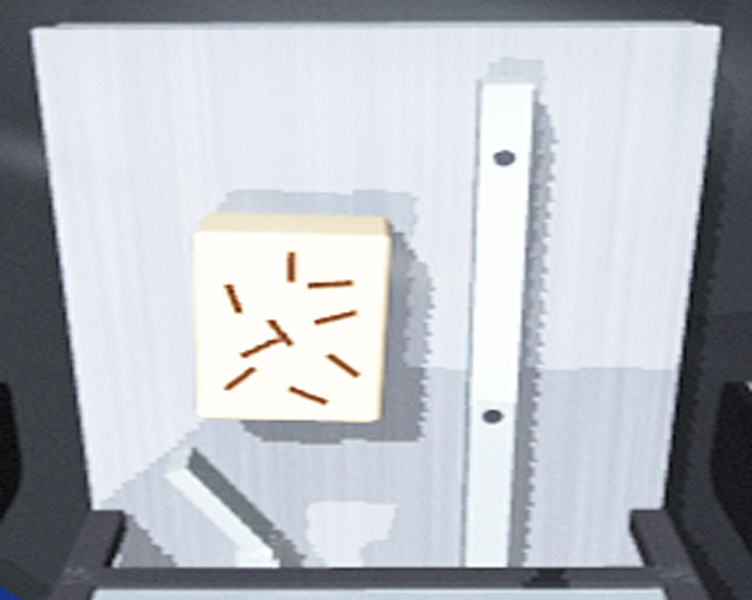

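View pics/c_w1s.png

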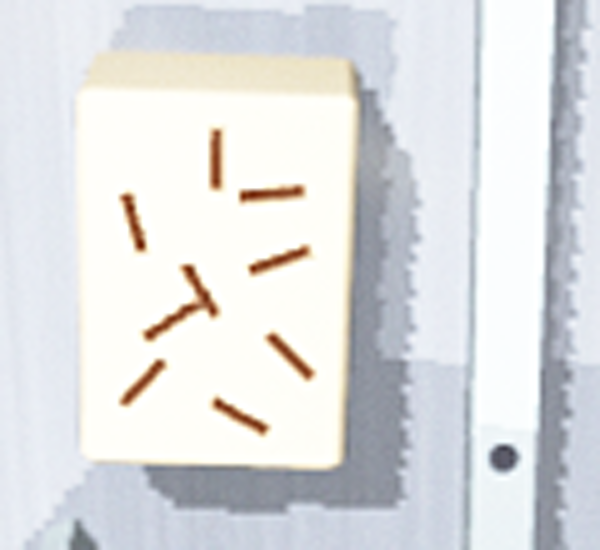

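```bash
python3 - <<'E'
from h import *
import pickle
c=pickle.load(open("w1.pkl","rb"))
A=lambda x,y,z: np.round(onz(c,x/3.5+180-.36,y/2.5+125-.3,z)*1000,1)[:2]
B=lambda x,y,z: np.round(onz(c,x/5+220-.4,y/5+200-.4,z)*1000,1)[:2]
pts=dict(bedR=A(33,27,.03),bedL=A(719,27,.03),bedRfar=A(95,510,.03),bedLfar=A(665,510,.03),
 fn1=A(483,82,.048),fn2=A(535,82,.048),ff1=A(468,566,.048),ff2=A(511,566,.048),fbase=A(477,84,.03),
 leadtip=A(186,452,.048))
for k,v in pts.items(): print(k,v)
so=[B(79,90,.058),B(358,97,.058),B(342,467,.058),B(82,460,.058)]
print("soap top",so,np.mean(so,0)); so=np.array(so)
print("sizes",[np.linalg.norm(so[i]-so[(i+1)%4]) for i in range(4)])
m1=(so[0]+so[1])/2;m2=(so[2]+so[3])/2; d=m2-m1; print("soap yaw",np.degrees(np.arctan2(d[1],d[0])))
x=pts["ff1"]-pts["fn1"]; x2=pts["ff2"]-pts["fn2"]; print("fence yaw",np.degrees(np.arctan2(x[1],x[0])),np.degrees(np.arctan2(x2[1],x2[0])))
e=pts["bedL"]-pts["bedR"]; print("near edge",np.linalg.norm(e),np.degrees(np.arctan2(e[1],e[0]))-90)
for a,b in (("bedR","bedRfar"),("bedL","bedLfar")):
  e=pts[b]-pts[a]; print(a,np.degrees(np.arctan2(e[1],e[0])))
E
```

```text
bedR [370.8 142.8]
bedL [568.5 155.7]
bedRfar [387.2 -90.5]
bedLfar [586.6 -77.1]
fn1 [500.8 132.1]
fn2 [515.3 133.1]
ff1 [518.  -99.8]
ff2 [532.6 -98.9]
fbase [501. 128.]
leadtip [420.8 -42.7]
soap top [array([422.9,  67.8]), array([479.1,  70. ]), array([481.8, -15.9]), array([425.2, -17.9])] [452.25  26.  ]
sizes [np.float64(56.24304401434905), np.float64(85.94242258628739), np.float64(56.635324665794954), np.float64(85.73085792175416)]
soap yaw -88.33101476846991
fence yaw -85.75814473306566 -85.73540577533086
near edge 198.12041792808733 -86.26672093338587
bedR -85.97896443443454
bedL -85.55424606015058
```

```bash
python3 - <<'E'
from h import *
plan([.475,.379,.34],176.7,8)
E
```

```text
total rotvec deg [-3.000e-02 -6.000e-02 -8.292e+01] dist mm [  4.9 268.6 -80.5]
{'tx': 3.3, 'ty': 0.3, 'tz': 1.0, 'wx': -0.0, 'wy': -0.0, 'wz': -10.4}
{'tx': 3.3, 'ty': 0.9, 'tz': 1.0, 'wx': -0.0, 'wy': -0.0, 'wz': -10.4}
{'tx': 3.0, 'ty': 1.4, 'tz': 1.0, 'wx': -0.0, 'wy': -0.0, 'wz': -10.4}
{'tx': 2.7, 'ty': 2.0, 'tz': 1.0, 'wx': -0.0, 'wy': -0.0, 'wz': -10.4}
{'tx': 2.3, 'ty': 2.4, 'tz': 1.0, 'wx': -0.0, 'wy': -0.0, 'wz': -10.4}
{'tx': 1.9, 'ty': 2.9, 'tz': 1.0, 'wx': -0.0, 'wy': -0.0, 'wz': -10.4}
{'tx': 1.3, 'ty': 3.0, 'tz': 1.0, 'wx': -0.0, 'wy': -0.0, 'wz': -10.4}
{'tx': 0.7, 'ty': 3.3, 'tz': 1.1, 'wx': -0.0, 'wy': -0.0, 'wz': -10.4}
```

Emit:
carry_out:
  motion:
    - {"jaw": 1, "tx": 3.3, "ty": 0.3, "tz": 1.0, "wx": 0, "wy": 0, "wz": -10.4}
    - {"jaw": 1, "tx": 3.3, "ty": 0.9, "tz": 1.0, "wx": 0, "wy": 0, "wz": -10.4}
    - {"jaw": 1, "tx": 3.0, "ty": 1.4, "tz": 1.0, "wx": 0, "wy": 0, "wz": -10.4}
    - {"jaw": 1, "tx": 2.7, "ty": 2.0, "tz": 1.0, "wx": 0, "wy": 0, "wz": -10.4}
    - {"jaw": 1, "tx": 2.3, "ty": 2.4, "tz": 1.0, "wx": 0, "wy": 0, "wz": -10.4}
    - {"jaw": 1, "tx": 1.9, "ty": 2.9, "tz": 1.0, "wx": 0, "wy": 0, "wz": -10.4}
    - {"jaw": 1, "tx": 1.3, "ty": 3.0, "tz": 1.0, "wx": 0, "wy": 0, "wz": -10.4}
    - {"jaw": 1, "tx": 0.7, "ty": 3.3, "tz": 1.1, "wx": 0, "wy": 0, "wz": -10.4}
    - {"jaw": 1, "tx": 0, "ty": 0, "tz": 0, "wx": 0, "wy": 0, "wz": 0}

```text
clock: 2.58
tcp_pos: [0.4734, 0.3815, 0.3383]
orientation: [-0.001, 0.024, 1.0, -0.0]
wrist_force: [0.8, 0.0, 0.4]
finger_gap: 0.0857
```

```bash
python3 - <<'E'
from h import *
import pickle
s=get_state(); print(s["clock"],s["tcp_pos"],s["qvel"].round(3),s["joint_pos"].round(2))
c=cal("wrist"); im=eyes.read_camera("wrist"); pickle.dump(c,open("w2.pkl","wb"))
cv2.imwrite("pics/w2.png",im)
E
```

```text
2.575 [0.47343526 0.3814861  0.33834313] [-0.04  -0.03  -0.014  0.021 -0.017  0.043] [0.55 0.4  0.01 1.18 0.   0.59]
```

View pics/w2.png

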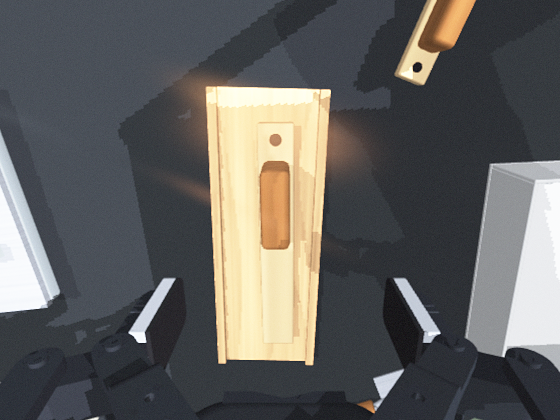

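The wrist view shows the rest with corners at (207,88), (330,90), (313,364) and (218,362). The blade tail is at row 122, its nose at row 343, and the grip top is at about (275,220). The decoy stick is at the top right. I'll take the edges from a crop.

```bash
python3 - <<'E'
import cv2
im=cv2.imread("pics/w2.png")
cv2.imwrite("pics/c_w2.png",cv2.resize(im[80:370,200:340],None,fx=4,fy=2,interpolation=cv2.INTER_CUBIC))
E
```

```text
(no output)
```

View pics/c_w2.png

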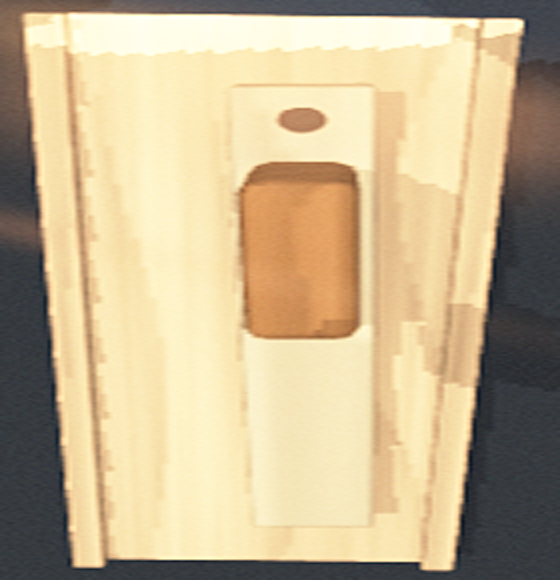

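```bash
python3 - <<'E'
from h import *
import pickle
c=pickle.load(open("w2.pkl","rb"))
A=lambda x,y,z: np.round(onz(c,x/4+200-.4,y/2+80-.25,z)*1000,1)[:2]
bl=[A(231,86,.028),A(375,85,.028),A(371,526,.028),A(253,525,.028)]
print("blade",bl); t=(bl[0]+bl[1])/2;n=(bl[2]+bl[3])/2;d=n-t
print("len",np.linalg.norm(d),np.linalg.norm(bl[1]-bl[0]),np.linalg.norm(bl[2]-bl[3]),"yaw",np.degrees(np.arctan2(d[1],d[0])),"origin",t+d*60/210, n-d*150/210)
g=[A(244,178,.068),A(358,178,.068),A(362,338,.068),A(248,338,.068)]
print("grip",g,np.mean(g,0))
r=[A(24,14,.018),A(523,18,.018),A(455,569,.018),A(73,567,.018)]; print("rest",r)
t=(r[0]+r[1])/2;n=(r[2]+r[3])/2;d=n-t;print(np.linalg.norm(d),np.degrees(np.arctan2(d[1],d[0])),"rest origin",t+d*100/270)
E
```

```text
blade [array([412.1, 362.8]), array([413.1, 390.7]), array([620.5, 381.8]), array([618.5, 353.3])]
len 207.1044422507639 27.917915394957387 28.570089254323307 yaw -2.5460327299830867 origin [471.71428571 374.12142857] [471.71428571 374.12142857]
grip [array([440. , 365.9]), array([440.9, 385.7]), array([501.8, 383.8]), array([500.8, 362.5])] [470.875 374.475]
rest [array([383.8, 323.6]), array([389.8, 420.8]), array([656.5, 402.1]), array([650.6, 304.4])]
267.4222597316835 -4.0634827762819725 rest origin [485.5962963  365.18148148]
```

```bash
python3 - <<'E'
from h import *
s=get_state(); print(s["tcp_pos"],s["orientation"])
plan([.4725,.3755,.208],177.1,4)
E
```

```text
[0.47377408 0.38030475 0.33893449] [-7.42251518e-04  2.51447033e-02  9.99683424e-01 -4.94153233e-04]
total rotvec deg [-0.06 -0.08  0.02] dist mm [  -1.3   -4.8 -130.9]
{'tx': 0.0, 'ty': -0.1, 'tz': 3.3, 'wx': -0.0, 'wy': -0.0, 'wz': 0.0}
{'tx': 0.0, 'ty': -0.1, 'tz': 3.2, 'wx': -0.0, 'wy': -0.0, 'wz': 0.0}
{'tx': 0.1, 'ty': -0.2, 'tz': 3.3, 'wx': -0.0, 'wy': -0.0, 'wz': 0.0}
{'tx': -0.0, 'ty': -0.1, 'tz': 3.3, 'wx': -0.0, 'wy': -0.0, 'wz': 0.0}
```

Emit:
carry_out:
  motion:
    - {"jaw": 1, "tx": 0.2, "ty": -0.35, "tz": 3.0}
    - {"jaw": 1, "tx": 0, "ty": 0, "tz": 4.0}
    - {"jaw": 1, "tx": 0, "ty": 0, "tz": 3.5}
    - {"jaw": 1, "tx": 0, "ty": 0, "tz": 2.0}
    - {"jaw": 1, "tz": 0.7}
    - {"jaw": 1, "tz": 0}

```text
invalid input at $.motion[0]: expected keys jaw, tx, ty, tz, wx, wy, wz
```

Emit:
carry_out:
  motion:
    - {"jaw": 0, "tz": 0}
    - {"jaw": -1, "tz": 0}
    - {"jaw": -1, "tz": 0}
    - {"jaw": -1, "tz": 0}
    - {"jaw": -1, "tz": 0}
    - {"jaw": -1, "tz": 0}
    - {"jaw": -1, "tz": 0}
    - {"jaw": -1, "tz": 0}
  force: 90

```text
invalid input at $.motion[0]: expected keys jaw, tx, ty, tz, wx, wy, wz
```

```bash
python3 - <<'E'
from h import *
s=get_state(); print(s["clock"],s["tcp_pos"],s["orientation"],s["wrist_force"],s["ft_torque"],s["finger_gap"])
E
```

```text
2.625 [0.47377408 0.38030475 0.33893449] [-7.42251518e-04  2.51447033e-02  9.99683424e-01 -4.94153233e-04] [0.44751518 0.39708109 0.72790159] [ 0.02308435  0.02311683 -0.01392572] 0.0853852070782475
```

All keys are required in every row.

Emit:
carry_out:
  motion:
    - {"jaw": 1, "tx": 0.2, "ty": -0.35, "tz": 3.0, "wx": 0, "wy": 0, "wz": 0}
    - {"jaw": 1, "tx": 0, "ty": 0, "tz": 4.0, "wx": 0, "wy": 0, "wz": 0}
    - {"jaw": 1, "tx": 0, "ty": 0, "tz": 3.5, "wx": 0, "wy": 0, "wz": 0}
    - {"jaw": 1, "tx": 0, "ty": 0, "tz": 2.0, "wx": 0, "wy": 0, "wz": 0}
    - {"jaw": 1, "tx": 0, "ty": 0, "tz": 0.7, "wx": 0, "wy": 0, "wz": 0}
    - {"jaw": 1, "tx": 0, "ty": 0, "tz": 0, "wx": 0, "wy": 0, "wz": 0}

```text
clock: 3.38
tcp_pos: [0.4733, 0.3748, 0.2082]
orientation: [0.0, 0.027, 1.0, 0.0]
wrist_force: [0.3, 0.1, -0.5]
finger_gap: 0.0854
```

```bash
python3 - <<'E'
from h import *
s=get_state(); print(s["clock"],s["tcp_pos"],s["orientation"],s["wrist_force"],s["ft_torque"],s["finger_gap"])
E
```

```text
3.375 [0.47332725 0.37479819 0.20817123] [4.68694707e-05 2.71372613e-02 9.99631716e-01 5.32816295e-06] [ 0.27943916  0.07000006 -0.46889892] [ 0.01396074 -0.01007982 -0.01959059] 0.08538977009422989
```

Emit:
carry_out:
  motion:
    - {"jaw": 0, "tx": 0, "ty": 0, "tz": 0, "wx": 0, "wy": 0, "wz": 0}
    - {"jaw": -0.4, "tx": 0, "ty": 0, "tz": 0, "wx": 0, "wy": 0, "wz": 0}
    - {"jaw": -1, "tx": 0, "ty": 0, "tz": 0, "wx": 0, "wy": 0, "wz": 0}
    - {"jaw": -1, "tx": 0, "ty": 0, "tz": 0, "wx": 0, "wy": 0, "wz": 0}
    - {"jaw": -1, "tx": 0, "ty": 0, "tz": 0, "wx": 0, "wy": 0, "wz": 0}
    - {"jaw": -1, "tx": 0, "ty": 0, "tz": 0, "wx": 0, "wy": 0, "wz": 0}
    - {"jaw": -1, "tx": 0, "ty": 0, "tz": 0, "wx": 0, "wy": 0, "wz": 0}
    - {"jaw": -1, "tx": 0, "ty": 0, "tz": 0, "wx": 0, "wy": 0, "wz": 0}
  force: 100

```text
clock: 4.38
tcp_pos: [0.4737, 0.375, 0.2083]
orientation: [0.0, 0.027, 1.0, 0.0]
wrist_force: [-0.7, 0.5, 5.0]
finger_gap: 0.0209
```

```bash
python3 - <<'E'
from h import *
s=get_state(); print(s["clock"],s["tcp_pos"],s["orientation"],s["wrist_force"],s["ft_torque"],s["finger_gap"],s["joint_pos"])
for n in ("scene","side"): cv2.imwrite(f"pics/{n}1.png",eyes.read_camera(n))
im=cv2.imread("pics/scene1.png"); cv2.imwrite("pics/c_s1.png",cv2.resize(im[190:330,240:430],None,fx=4,fy=4))
E
```

```text
4.375 [0.47373603 0.37502637 0.20827317] [4.44580579e-04 2.69511590e-02 9.99636592e-01 3.47181855e-04] [-0.71445689  0.46163321  4.98140981] [ 0.05200769  0.11030679 -0.00400762] 0.020898163717371382 [ 5.36802187e-01  4.92830207e-01 -1.87640816e-01  8.89202693e-01
  1.11776633e-04  5.90711104e-01]
```

View pics/c_s1.png

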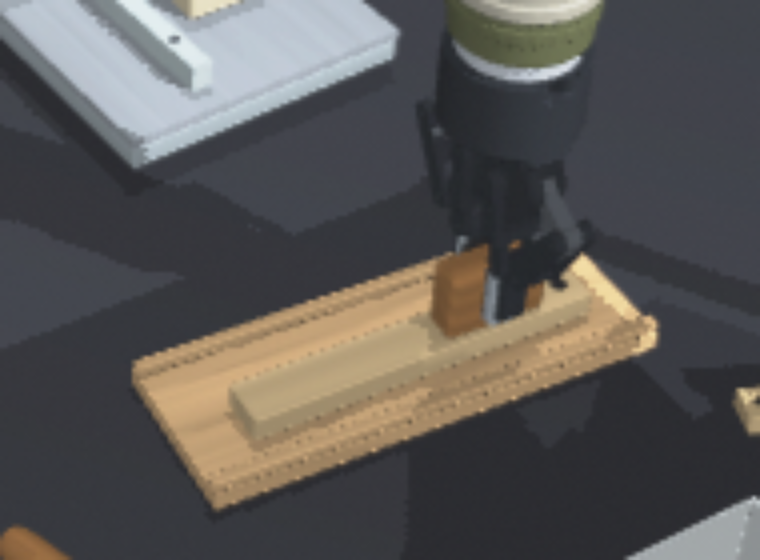

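The jaws hold the stick (gap 21 mm) and it is still flat on the rest. Next I'll lift it and carry it to the right side of the soap, to push the bar square against the fence.

```bash
cat >> h.py <<'E'
O=np.array([.4871,-.0898]); XP=np.array([.0732,-.9973]); YP=np.array([.9973,.0732])
def press(xp,yp): return O+xp/1000*XP+yp/1000*YP
def topress(w): d=(np.array(w)[:2]-O)*1000; return np.array([d@XP,d@YP])
E
python3 - <<'E'
from h import *
c=cal("scene"); print("cup",onz(c,225,252,0),"spray",onz(c,220,288,0))
t=press(-217,-78); print(t); s=get_state()
st=dict(s); st["tcp_pos"]=np.array(s["tcp_pos"])+[0,0,.092]
plan([*t,.30],94.2,9,st)
E
```

```text
cup [ 6.98602770e-01  1.55885600e-01 -1.11022302e-16] spray [0.75665238 0.2548122  0.        ]
[0.3934262 0.1209045]
total rotvec deg [8.000e-02 1.000e-02 8.271e+01] dist mm [ -80.3 -254.1   -0.3]
{'tx': 0.7, 'ty': -2.9, 'tz': 0.0, 'wx': 0.0, 'wy': 0.0, 'wz': 9.2}
{'tx': 0.3, 'ty': -2.9, 'tz': 0.0, 'wx': 0.0, 'wy': 0.0, 'wz': 9.2}
{'tx': -0.2, 'ty': -3.0, 'tz': 0.0, 'wx': 0.0, 'wy': 0.0, 'wz': 9.2}
{'tx': -0.7, 'ty': -2.9, 'tz': 0.0, 'wx': 0.0, 'wy': 0.0, 'wz': 9.2}
{'tx': -1.1, 'ty': -2.7, 'tz': 0.0, 'wx': 0.0, 'wy': 0.0, 'wz': 9.2}
{'tx': -1.5, 'ty': -2.5, 'tz': 0.0, 'wx': 0.0, 'wy': 0.0, 'wz': 9.2}
{'tx': -2.0, 'ty': -2.3, 'tz': 0.0, 'wx': 0.0, 'wy': 0.0, 'wz': 9.2}
{'tx': -2.2, 'ty': -1.9, 'tz': 0.0, 'wx': 0.0, 'wy': 0.0, 'wz': 9.2}
{'tx': -2.6, 'ty': -1.5, 'tz': 0.0, 'wx': 0.0, 'wy': 0.0, 'wz': 9.2}
```

Emit:
carry_out:
  motion:
    - {"jaw": -1, "tx": 0, "ty": 0, "tz": -1.2, "wx": 0, "wy": 0, "wz": 0}
    - {"jaw": -1, "tx": 0, "ty": 0, "tz": -4, "wx": 0, "wy": 0, "wz": 0}
    - {"jaw": -1, "tx": 0, "ty": 0, "tz": -4, "wx": 0, "wy": 0, "wz": 0}
    - {"jaw": -1, "tx": 0.7, "ty": -2.9, "tz": 0, "wx": 0, "wy": 0, "wz": 9.2}
    - {"jaw": -1, "tx": 0.3, "ty": -2.9, "tz": 0, "wx": 0, "wy": 0, "wz": 9.2}
    - {"jaw": -1, "tx": -0.2, "ty": -3.0, "tz": 0, "wx": 0, "wy": 0, "wz": 9.2}
    - {"jaw": -1, "tx": -0.7, "ty": -2.9, "tz": 0, "wx": 0, "wy": 0, "wz": 9.2}
    - {"jaw": -1, "tx": -1.1, "ty": -2.7, "tz": 0, "wx": 0, "wy": 0, "wz": 9.2}
    - {"jaw": -1, "tx": -1.5, "ty": -2.5, "tz": 0, "wx": 0, "wy": 0, "wz": 9.2}
    - {"jaw": -1, "tx": -2.0, "ty": -2.3, "tz": 0, "wx": 0, "wy": 0, "wz": 9.2}
    - {"jaw": -1, "tx": -2.2, "ty": -1.9, "tz": 0, "wx": 0, "wy": 0, "wz": 9.2}
    - {"jaw": -1, "tx": -2.6, "ty": -1.5, "tz": 0, "wx": 0, "wy": 0, "wz": 9.2}
    - {"jaw": -1, "tx": 0, "ty": 0, "tz": 0, "wx": 0, "wy": 0, "wz": 0}
    - {"jaw": -1, "tx": 0, "ty": 0, "tz": 0, "wx": 0, "wy": 0, "wz": 0}

```text
clock: 6.22
tcp_pos: [0.3934, 0.1207, 0.3]
orientation: [0.0, 0.681, 0.732, 0.0]
wrist_force: [0.7, 0.2, -1.2]
finger_gap: 0.0212
```

```bash
python3 - <<'E'
from h import *
s=get_state(); print(s["clock"],s["tcp_pos"],topress(s["tcp_pos"]),s["orientation"],s["wrist_force"],s["ft_torque"],s["finger_gap"])
for n in ("scene","side","wrist"): cv2.imwrite(f"pics/{n}2.png",eyes.read_camera(n))
im=cv2.imread("pics/scene2.png"); cv2.imwrite("pics/c_s2.png",cv2.resize(im[80:280,200:440],None,fx=3,fy=3))
E
```

```text
6.225 [0.39340029 0.12065239 0.29997543] [-216.74299123  -78.04160257] [5.40194735e-05 6.80862367e-01 7.32411281e-01 3.86522813e-04] [ 0.73769576  0.17745642 -1.1759318 ] [ 0.05323246 -0.05162066 -0.02913143] 0.021242219113657916
```

View pics/c_s2.png

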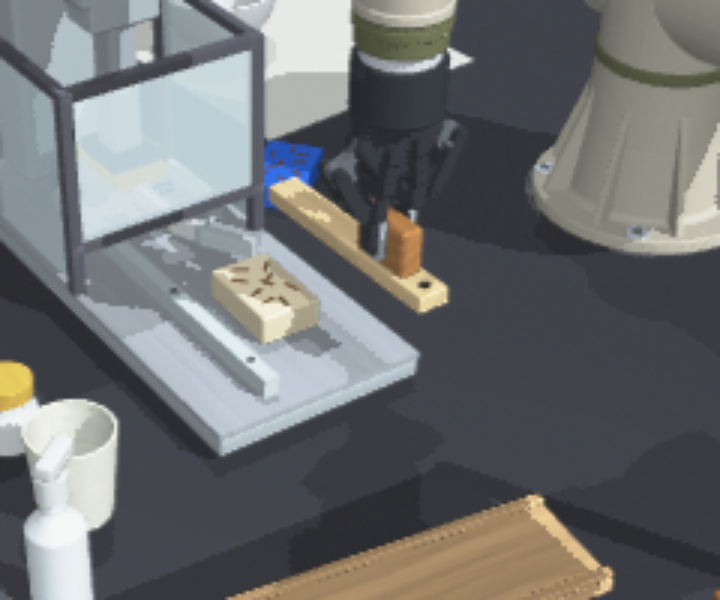

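View pics/wrist2.png

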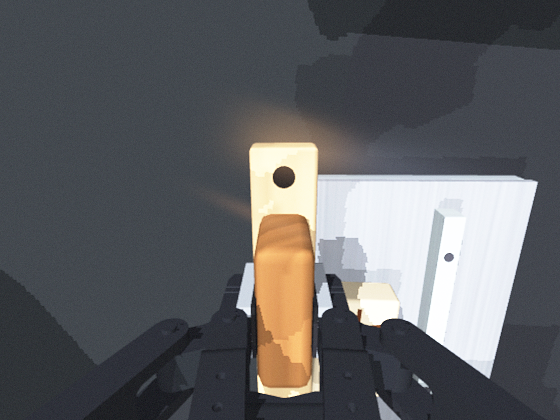

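View pics/side2.png

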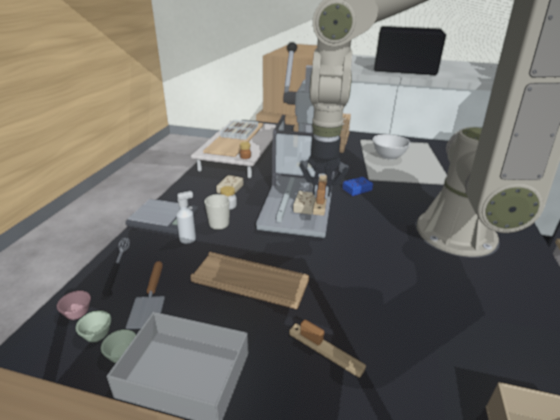

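The stick is held straight: its nose is at scene (295,141), the hole end is at (342,178), and the soap is undisturbed at (288,178). Next I'll check the nose position and then lower it.

```bash
python3 - <<'E'
from h import *
c=cal("scene")
A=lambda x,y,z: onz(c,x/3+200-.3,y/3+80-.3,z)
for a in ((270,187),(293,179),(418,300),(447,289)): print(a,topress(A(*a,.120)).round(1))
c2=cal("wrist")
for a in ((250,145),(317,145)): print(a,topress(onz(c2,*a,.120)).round(1))
E
```

```text
(270, 187) [-72.6 -60.1]
(293, 179) [-72.7 -84.4]
(418, 300) [-279.1  -58.2]
(447, 289) [-280.   -86.8]
(250, 145) [-278.   -92.7]
(317, 145) [-278.   -64.6]
```

Emit:
carry_out:
  motion:
    - {"jaw": -1, "tx": 0, "ty": 0, "tz": 3, "wx": 0, "wy": 0, "wz": 0}
    - {"jaw": -1, "tx": 0, "ty": 0, "tz": 2.5, "wx": 0, "wy": 0, "wz": 0}
    - {"jaw": -1, "tx": 0, "ty": 0, "tz": 1.2, "wx": 0, "wy": 0, "wz": 0}
    - {"jaw": -1, "tx": 0, "ty": 0, "tz": 0.4, "wx": 0, "wy": 0, "wz": 0}
    - {"jaw": -1, "tx": 0, "ty": 0, "tz": 0, "wx": 0, "wy": 0, "wz": 0}

```text
clock: 7.0
tcp_pos: [0.3935, 0.1207, 0.229]
orientation: [0.0, 0.681, 0.732, 0.0]
wrist_force: [0.1, -0.2, -1.8]
finger_gap: 0.0209
```

```bash
python3 - <<'E'
from h import *
s=get_state(); print(s["clock"],s["tcp_pos"],topress(s["tcp_pos"]),s["wrist_force"],s["ft_torque"])
im=eyes.read_camera("scene");cv2.imwrite("pics/scene3.png",im); cv2.imwrite("pics/c_s3.png",cv2.resize(im[80:240,200:380],None,fx=4,fy=4))
E
```

```text
7.0 [0.39351553 0.1206726  0.22901673] [-216.7547107   -77.92520041] [ 0.12242767 -0.19335769 -1.81651212] [0.05576879 0.00536126 0.01697452]
```

View pics/c_s3.png

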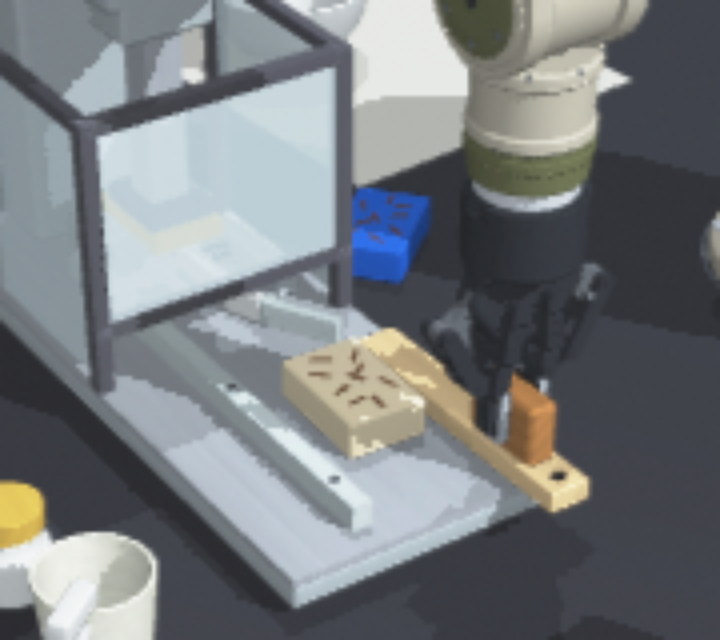

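The stick lies beside the soap, between it and the right edge of the bed. I'll push left toward the fence.

Emit:
carry_out:
  motion:
    - {"jaw": -1, "tx": 0, "ty": 0.4, "tz": 0, "wx": 0, "wy": 0, "wz": 0}
    - {"jaw": -1, "tx": 0, "ty": 0.2, "tz": 0, "wx": 0, "wy": 0, "wz": 0}
    - {"jaw": -1, "tx": 0, "ty": 0.2, "tz": 0, "wx": 0, "wy": 0, "wz": 0}
    - {"jaw": -1, "tx": 0, "ty": 0.3, "tz": 0, "wx": 0, "wy": 0, "wz": 0}
    - {"jaw": -1, "tx": 0, "ty": 0.3, "tz": 0, "wx": 0, "wy": 0, "wz": 0}
    - {"jaw": -1, "tx": 0, "ty": 0.3, "tz": 0, "wx": 0, "wy": 0, "wz": 0}
    - {"jaw": -1, "tx": 0, "ty": 0.3, "tz": 0, "wx": 0, "wy": 0, "wz": 0}
    - {"jaw": -1, "tx": 0, "ty": 0.3, "tz": 0, "wx": 0, "wy": 0, "wz": 0}
    - {"jaw": -1, "tx": 0, "ty": 0.3, "tz": 0, "wx": 0, "wy": 0, "wz": 0}
    - {"jaw": -1, "tx": 0, "ty": 0.2, "tz": 0, "wx": 0, "wy": 0, "wz": 0}
    - {"jaw": -1, "tx": 0, "ty": 0.1, "tz": 0, "wx": 0, "wy": 0, "wz": 0}
    - {"jaw": -1, "tx": 0, "ty": 0.1, "tz": 0, "wx": 0, "wy": 0, "wz": 0}

```text
clock: 8.55
tcp_pos: [0.4231, 0.1227, 0.2287]
orientation: [-0.0, 0.681, 0.732, -0.0]
wrist_force: [-0.5, 0.1, -1.4]
finger_gap: 0.0206
```

```bash
cat > rs.py <<'E'
from h import *
s=get_state(); f=s["wrist_force"]
print(round(s["clock"],2),"press",topress(s["tcp_pos"]).round(2),"z",round(s["tcp_pos"][2]*1000,1),"Fpress",round(f[:2]@XP,2),round(f[:2]@YP,2),"fz",round(f[2],2),"T",s["ft_torque"].round(3))
E
python3 rs.py; python3 - <<'E'
from h import *
im=eyes.read_camera("scene");cv2.imwrite("pics/scene4.png",im); cv2.imwrite("pics/c_s4.png",cv2.resize(im[80:240,200:380],None,fx=4,fy=4))
E
```

```text
8.55 press [-216.57  -48.28] z 228.7 Fpress -0.16 -0.47 fz -1.44 T [ 0.038  0.182 -0.07 ]
```

View pics/c_s4.png

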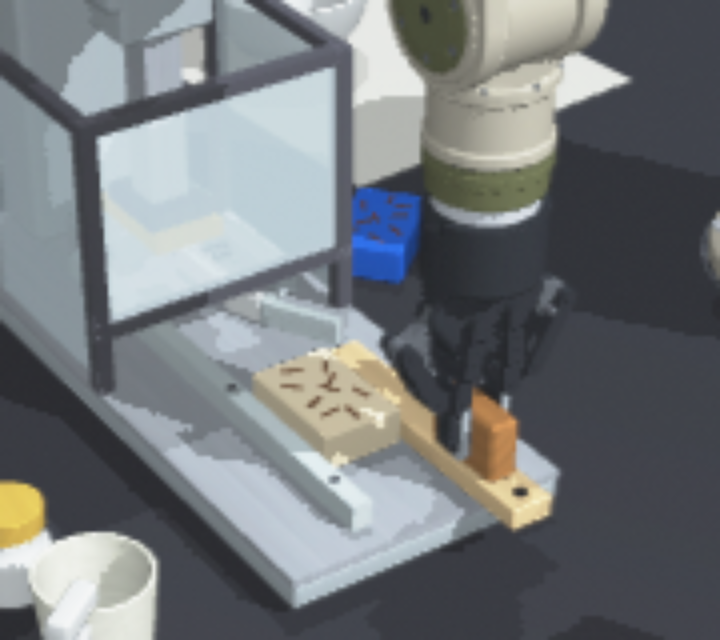

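The soap has followed, is square to the stick, and is a few mm short of the fence. I'll continue gently.

Emit:
carry_out:
  motion:
    - {"jaw": -1, "tx": 0, "ty": 0.1, "tz": 0, "wx": 0, "wy": 0, "wz": 0}
    - {"jaw": -1, "tx": 0, "ty": 0.1, "tz": 0, "wx": 0, "wy": 0, "wz": 0}
    - {"jaw": -1, "tx": 0, "ty": 0.1, "tz": 0, "wx": 0, "wy": 0, "wz": 0}
    - {"jaw": -1, "tx": 0, "ty": 0.05, "tz": 0, "wx": 0, "wy": 0, "wz": 0}
    - {"jaw": -1, "tx": 0, "ty": 0.05, "tz": 0, "wx": 0, "wy": 0, "wz": 0}

```text
clock: 9.22
tcp_pos: [0.4272, 0.1229, 0.2287]
orientation: [-0.0, 0.681, 0.732, 0.0]
wrist_force: [-0.1, 0.1, -1.2]
finger_gap: 0.0207
```

```bash
python3 rs.py
```

```text
9.22 press [-216.55  -44.21] z 228.7 Fpress -0.06 -0.09 fz -1.18 T [-0.004  0.174 -0.073]
```

Emit:
carry_out:
  motion:
    - {"jaw": -1, "tx": 0, "ty": 0.05, "tz": 0, "wx": 0, "wy": 0, "wz": 0}
    - {"jaw": -1, "tx": 0, "ty": 0.05, "tz": 0, "wx": 0, "wy": 0, "wz": 0}
    - {"jaw": -1, "tx": 0, "ty": 0.05, "tz": 0, "wx": 0, "wy": 0, "wz": 0}

```text
clock: 9.6
tcp_pos: [0.4285, 0.1231, 0.2287]
orientation: [-0.0, 0.681, 0.732, -0.0]
wrist_force: [-1.2, -0.2, -0.3]
finger_gap: 0.0207
```

```bash
python3 rs.py;  python3 - <<'E'
from h import *
im=eyes.read_camera("scene");cv2.imwrite("pics/scene5.png",im); cv2.imwrite("pics/c_s5.png",cv2.resize(im[150:220,250:340],None,fx=8,fy=8,interpolation=cv2.INTER_CUBIC))
E
```

```text
9.6 press [-216.58  -42.91] z 228.7 Fpress 0.12 -1.24 fz -0.33 T [-0.018  0.351 -0.128]
```

View pics/c_s5.png

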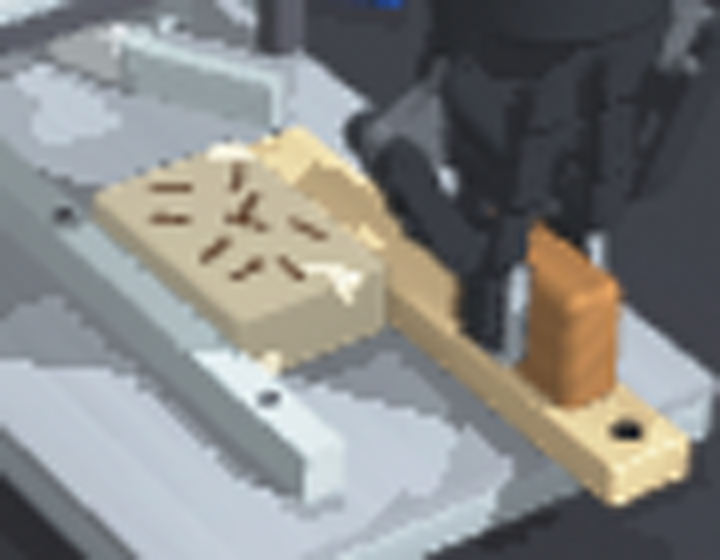

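Emit:
carry_out:
  motion:
    - {"jaw": -1, "tx": 0, "ty": 0.05, "tz": 0, "wx": 0, "wy": 0, "wz": 0}
    - {"jaw": -1, "tx": 0, "ty": 0.05, "tz": 0, "wx": 0, "wy": 0, "wz": 0}

```text
clock: 9.9
tcp_pos: [0.429, 0.1231, 0.2285]
orientation: [-0.001, 0.681, 0.732, -0.0]
wrist_force: [-4.3, 1.6, 0.2]
finger_gap: 0.0207
```

```bash
python3 rs.py
```

```text
9.9 press [-216.63  -42.36] z 228.5 Fpress -1.96 -4.17 fz 0.2 T [ 0.109  0.898 -0.392]
```

The soap is now against the fence at 4 N. I'll back off, retreat and line up behind it.

Emit:
carry_out:
  motion:
    - {"jaw": -1, "tx": 0, "ty": -0.3, "tz": 0, "wx": 0, "wy": 0, "wz": 0}
    - {"jaw": -1, "tx": 0, "ty": -0.7, "tz": 0, "wx": 0, "wy": 0, "wz": 0}
    - {"jaw": -1, "tx": 3, "ty": 0, "tz": 0, "wx": 0, "wy": 0, "wz": 0}
    - {"jaw": -1, "tx": 4, "ty": 0, "tz": 0, "wx": 0, "wy": 0, "wz": 0}
    - {"jaw": -1, "tx": 4, "ty": 0, "tz": 0, "wx": 0, "wy": 0, "wz": 0}
    - {"jaw": -1, "tx": 0.5, "ty": 0, "tz": 0, "wx": 0, "wy": 0, "wz": 0}
    - {"jaw": -1, "tx": 0, "ty": 2.2, "tz": 0, "wx": 0, "wy": 0, "wz": 0}
    - {"jaw": -1, "tx": 0, "ty": 3.0, "tz": 0, "wx": 0, "wy": 0, "wz": 0}
    - {"jaw": -1, "tx": 0, "ty": 0, "tz": 0, "wx": 0, "wy": 0, "wz": 0}
    - {"jaw": -1, "tx": 0, "ty": 0, "tz": 0, "wx": 0, "wy": 0, "wz": 0}

```text
clock: 11.15
tcp_pos: [0.4626, 0.2401, 0.2284]
orientation: [-0.0, 0.682, 0.732, -0.001]
wrist_force: [0.1, -0.3, -1.5]
finger_gap: 0.0207
```

```bash
python3 rs.py;  python3 - <<'E'
from h import *
for n in ("scene","side"): cv2.imwrite(f"pics/{n}6.png",eyes.read_camera(n))
im=cv2.imread("pics/scene6.png");cv2.imwrite("pics/c_s6.png",cv2.resize(im[120:250,230:370],None,fx=5,fy=4.5,interpolation=cv2.INTER_CUBIC))
im=cv2.imread("pics/side6.png");cv2.imwrite("pics/c_d6.png",cv2.resize(im[110:260,230:350],None,fx=6,fy=4,interpolation=cv2.INTER_CUBIC))
E
```

```text
11.15 press [-3.3082e+02 -2.4000e-01] z 228.4 Fpress 0.26 0.11 fz -1.49 T [ 0.032 -0.018 -0.012]
```

View pics/c_s6.png

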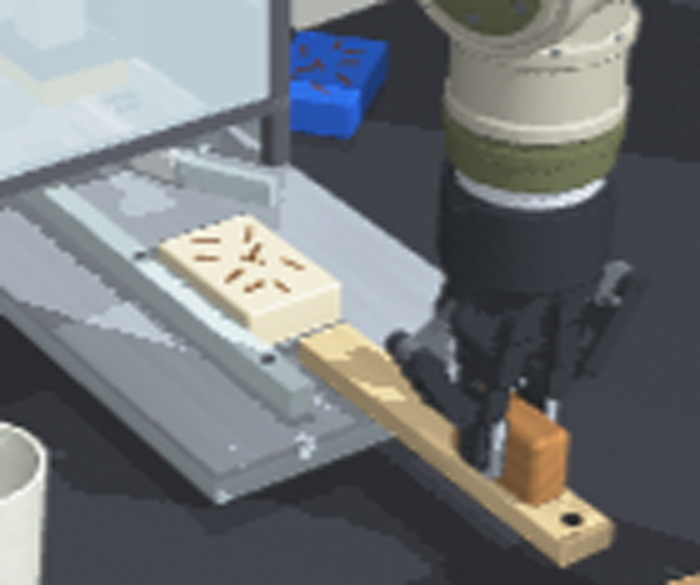

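View pics/c_d6.png

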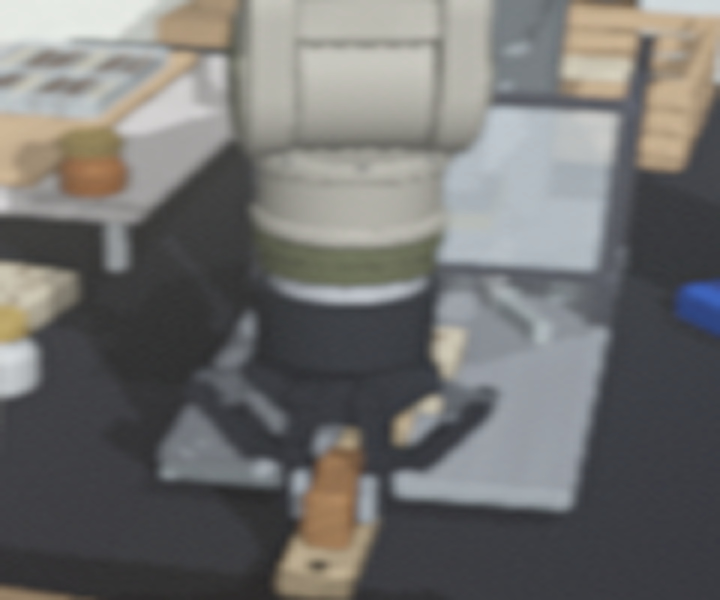

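The soap lies along the fence and the stick nose is centred about 18 mm behind it. I'll start feeding.

Emit:
carry_out:
  motion:
    - {"jaw": -1, "tx": -0.5, "ty": 0, "tz": 0, "wx": 0, "wy": 0, "wz": 0}
    - {"jaw": -1, "tx": -0.5, "ty": 0, "tz": 0, "wx": 0, "wy": 0, "wz": 0}
    - {"jaw": -1, "tx": -0.2, "ty": 0, "tz": 0, "wx": 0, "wy": 0, "wz": 0}
    - {"jaw": -1, "tx": -0.2, "ty": 0, "tz": 0, "wx": 0, "wy": 0, "wz": 0}
    - {"jaw": -1, "tx": -0.2, "ty": 0, "tz": 0, "wx": 0, "wy": 0, "wz": 0}
    - {"jaw": -1, "tx": -0.2, "ty": 0, "tz": 0, "wx": 0, "wy": 0, "wz": 0}
    - {"jaw": -1, "tx": -0.2, "ty": 0, "tz": 0, "wx": 0, "wy": 0, "wz": 0}
    - {"jaw": -1, "tx": -0.2, "ty": 0, "tz": 0, "wx": 0, "wy": 0, "wz": 0}
    - {"jaw": -1, "tx": -0.3, "ty": 0, "tz": 0, "wx": 0, "wy": 0, "wz": 0}
    - {"jaw": -1, "tx": -0.3, "ty": 0, "tz": 0, "wx": 0, "wy": 0, "wz": 0}
    - {"jaw": -1, "tx": -0.3, "ty": 0, "tz": 0, "wx": 0, "wy": 0, "wz": 0}
    - {"jaw": -1, "tx": -0.3, "ty": 0, "tz": 0, "wx": 0, "wy": 0, "wz": 0}
    - {"jaw": -1, "tx": -0.3, "ty": 0, "tz": 0, "wx": 0, "wy": 0, "wz": 0}
    - {"jaw": -1, "tx": -0.3, "ty": 0, "tz": 0, "wx": 0, "wy": 0, "wz": 0}
    - {"jaw": -1, "tx": -0.3, "ty": 0, "tz": 0, "wx": 0, "wy": 0, "wz": 0}
    - {"jaw": -1, "tx": -0.3, "ty": 0, "tz": 0, "wx": 0, "wy": 0, "wz": 0}
    - {"jaw": -1, "tx": -0.3, "ty": 0, "tz": 0, "wx": 0, "wy": 0, "wz": 0}
    - {"jaw": -1, "tx": -0.3, "ty": 0, "tz": 0, "wx": 0, "wy": 0, "wz": 0}

```text
clock: 13.5
tcp_pos: [0.467, 0.1888, 0.2287]
orientation: [0.0, 0.681, 0.732, 0.0]
wrist_force: [-0.8, 0.4, -1.9]
finger_gap: 0.0204
```

```bash
python3 rs.py;  python3 - <<'E'
from h import *
im=eyes.read_camera("scene");cv2.imwrite("pics/scene7.png",im);cv2.imwrite("pics/c_s7.png",cv2.resize(im[120:250,230:370],None,fx=5,fy=4.5,interpolation=cv2.INTER_CUBIC))
E
```

```text
13.5 press [-279.29    0.35] z 228.7 Fpress -0.43 -0.82 fz -1.93 T [ 0.198  0.045 -0.042]
```

View pics/c_s7.png

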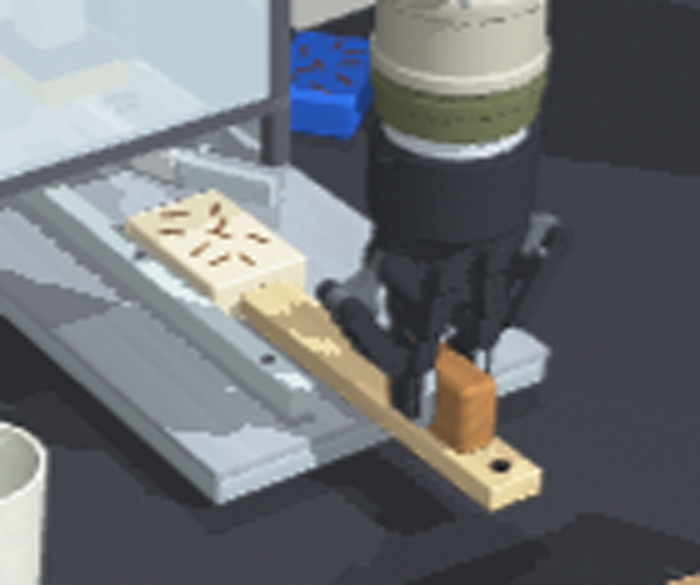

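Emit:
carry_out:
  motion:
    - {"jaw": -1, "tx": -0.3, "ty": 0, "tz": 0, "wx": 0, "wy": 0, "wz": 0}
    - {"jaw": -1, "tx": -0.35, "ty": 0, "tz": 0, "wx": 0, "wy": 0, "wz": 0}
    - {"jaw": -1, "tx": -0.35, "ty": 0, "tz": 0, "wx": 0, "wy": 0, "wz": 0}
    - {"jaw": -1, "tx": -0.35, "ty": 0, "tz": 0, "wx": 0, "wy": 0, "wz": 0}
    - {"jaw": -1, "tx": -0.35, "ty": 0, "tz": 0, "wx": 0, "wy": 0, "wz": 0}
    - {"jaw": -1, "tx": -0.35, "ty": 0, "tz": 0, "wx": 0, "wy": 0, "wz": 0}
    - {"jaw": -1, "tx": -0.35, "ty": 0, "tz": 0, "wx": 0, "wy": 0, "wz": 0}
    - {"jaw": -1, "tx": -0.35, "ty": 0, "tz": 0, "wx": 0, "wy": 0, "wz": 0}
    - {"jaw": -1, "tx": -0.35, "ty": 0, "tz": 0, "wx": 0, "wy": 0, "wz": 0}
    - {"jaw": -1, "tx": -0.35, "ty": 0, "tz": 0, "wx": 0, "wy": 0, "wz": 0}
    - {"jaw": -1, "tx": -0.35, "ty": 0, "tz": 0, "wx": 0, "wy": 0, "wz": 0}
    - {"jaw": -1, "tx": -0.35, "ty": 0, "tz": 0, "wx": 0, "wy": 0, "wz": 0}
    - {"jaw": -1, "tx": -0.3, "ty": 0, "tz": 0, "wx": 0, "wy": 0, "wz": 0}
    - {"jaw": -1, "tx": -0.3, "ty": 0, "tz": 0, "wx": 0, "wy": 0, "wz": 0}

```text
clock: 15.3
tcp_pos: [0.4704, 0.1414, 0.2287]
orientation: [-0.0, 0.681, 0.732, 0.0]
wrist_force: [-0.5, 0.9, -1.1]
finger_gap: 0.0206
```

```bash
python3 rs.py
```

```text
15.3 press [-231.78    0.27] z 228.7 Fpress -0.97 -0.42 fz -1.14 T [ 0.228  0.041 -0.069]
```

Emit:
carry_out:
  motion:
    - {"jaw": -1, "tx": -0.2, "ty": 0, "tz": 0, "wx": 0, "wy": 0, "wz": 0}
    - {"jaw": -1, "tx": -0.2, "ty": 0, "tz": 0, "wx": 0, "wy": 0, "wz": 0}
    - {"jaw": -1, "tx": -0.2, "ty": 0, "tz": 0, "wx": 0, "wy": 0, "wz": 0}
    - {"jaw": -1, "tx": -0.2, "ty": 0, "tz": 0, "wx": 0, "wy": 0, "wz": 0}
    - {"jaw": -1, "tx": -0.2, "ty": 0, "tz": 0, "wx": 0, "wy": 0, "wz": 0}
    - {"jaw": -1, "tx": -0.2, "ty": 0, "tz": 0, "wx": 0, "wy": 0, "wz": 0}
    - {"jaw": -1, "tx": -0.2, "ty": 0, "tz": 0, "wx": 0, "wy": 0, "wz": 0}
    - {"jaw": -1, "tx": -0.2, "ty": 0, "tz": 0, "wx": 0, "wy": 0, "wz": 0}

```text
clock: 16.3
tcp_pos: [0.4715, 0.1255, 0.2287]
orientation: [-0.0, 0.681, 0.732, 0.0]
wrist_force: [0.3, 0.9, -1.3]
finger_gap: 0.0209
```

```bash
python3 rs.py;  python3 - <<'E'
from h import *
for n in ("scene","side"): cv2.imwrite(f"pics/{n}8.png",eyes.read_camera(n))
im=cv2.imread("pics/scene8.png");cv2.imwrite("pics/c_s8.png",cv2.resize(im[80:220,190:330],None,fx=5,fy=4.2,interpolation=cv2.INTER_CUBIC))
E
```

```text
16.3 press [-215.85    0.25] z 228.7 Fpress -0.83 0.39 fz -1.29 T [ 0.18   0.094 -0.026]
```

View pics/c_s8.png

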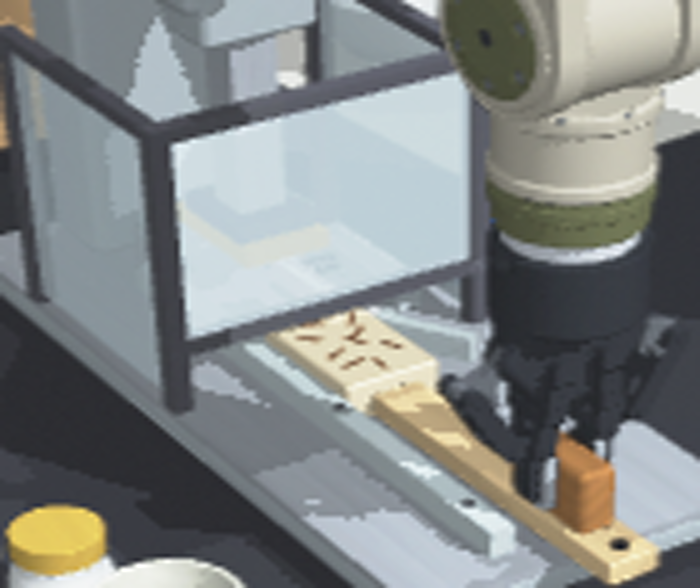

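The soap is against the fence and its nose is entering the opening. I'll continue.

Emit:
carry_out:
  motion:
    - {"jaw": -1, "tx": -0.2, "ty": 0, "tz": 0, "wx": 0, "wy": 0, "wz": 0}
    - {"jaw": -1, "tx": -0.2, "ty": 0, "tz": 0, "wx": 0, "wy": 0, "wz": 0}
    - {"jaw": -1, "tx": -0.2, "ty": 0, "tz": 0, "wx": 0, "wy": 0, "wz": 0}
    - {"jaw": -1, "tx": -0.2, "ty": 0, "tz": 0, "wx": 0, "wy": 0, "wz": 0}
    - {"jaw": -1, "tx": -0.2, "ty": 0, "tz": 0, "wx": 0, "wy": 0, "wz": 0}
    - {"jaw": -1, "tx": -0.2, "ty": 0, "tz": 0, "wx": 0, "wy": 0, "wz": 0}
    - {"jaw": -1, "tx": -0.2, "ty": 0, "tz": 0, "wx": 0, "wy": 0, "wz": 0}
    - {"jaw": -1, "tx": -0.2, "ty": 0, "tz": 0, "wx": 0, "wy": 0, "wz": 0}
    - {"jaw": -1, "tx": -0.2, "ty": 0, "tz": 0, "wx": 0, "wy": 0, "wz": 0}
    - {"jaw": -1, "tx": -0.2, "ty": 0, "tz": 0, "wx": 0, "wy": 0, "wz": 0}

```text
clock: 17.65
tcp_pos: [0.473, 0.1055, 0.2287]
orientation: [-0.0, 0.681, 0.732, -0.0]
wrist_force: [-0.3, 3.7, -0.1]
finger_gap: 0.0209
```

```bash
python3 rs.py
```

```text
17.65 press [-1.9581e+02  1.9000e-01] z 228.7 Fpress -3.74 -0.04 fz -0.13 T [ 0.646  0.147 -0.103]
```

Emit:
carry_out:
  motion:
    - {"jaw": -1, "tx": -0.25, "ty": 0, "tz": 0, "wx": 0, "wy": 0, "wz": 0}
    - {"jaw": -1, "tx": -0.25, "ty": 0, "tz": 0, "wx": 0, "wy": 0, "wz": 0}
    - {"jaw": -1, "tx": -0.25, "ty": 0, "tz": 0, "wx": 0, "wy": 0, "wz": 0}
    - {"jaw": -1, "tx": -0.25, "ty": 0, "tz": 0, "wx": 0, "wy": 0, "wz": 0}
    - {"jaw": -1, "tx": -0.25, "ty": 0, "tz": 0, "wx": 0, "wy": 0, "wz": 0}
    - {"jaw": -1, "tx": -0.25, "ty": 0, "tz": 0, "wx": 0, "wy": 0, "wz": 0}
    - {"jaw": -1, "tx": -0.25, "ty": 0, "tz": 0, "wx": 0, "wy": 0, "wz": 0}
    - {"jaw": -1, "tx": -0.25, "ty": 0, "tz": 0, "wx": 0, "wy": 0, "wz": 0}
    - {"jaw": -1, "tx": -0.25, "ty": 0, "tz": 0, "wx": 0, "wy": 0, "wz": 0}
    - {"jaw": -1, "tx": -0.25, "ty": 0, "tz": 0, "wx": 0, "wy": 0, "wz": 0}
    - {"jaw": -1, "tx": -0.25, "ty": 0, "tz": 0, "wx": 0, "wy": 0, "wz": 0}
    - {"jaw": -1, "tx": -0.25, "ty": 0, "tz": 0, "wx": 0, "wy": 0, "wz": 0}
    - {"jaw": -1, "tx": -0.25, "ty": 0, "tz": 0, "wx": 0, "wy": 0, "wz": 0}
    - {"jaw": -1, "tx": -0.25, "ty": 0, "tz": 0, "wx": 0, "wy": 0, "wz": 0}
    - {"jaw": -1, "tx": -0.25, "ty": 0, "tz": 0, "wx": 0, "wy": 0, "wz": 0}
    - {"jaw": -1, "tx": -0.25, "ty": 0, "tz": 0, "wx": 0, "wy": 0, "wz": 0}
    - {"jaw": -1, "tx": -0.25, "ty": 0, "tz": 0, "wx": 0, "wy": 0, "wz": 0}
    - {"jaw": -1, "tx": -0.2, "ty": 0, "tz": 0, "wx": 0, "wy": 0, "wz": 0}
    - {"jaw": -1, "tx": -0.1, "ty": 0, "tz": 0, "wx": 0, "wy": 0, "wz": 0}

```text
clock: 20.02
tcp_pos: [0.4762, 0.0602, 0.2287]
orientation: [-0.0, 0.681, 0.732, 0.0]
wrist_force: [0.3, 3.3, -0.6]
finger_gap: 0.0209
```

```bash
python3 rs.py;  python3 - <<'E'
from h import *
for n in ("scene","side"): cv2.imwrite(f"pics/{n}9.png",eyes.read_camera(n))
im=cv2.imread("pics/scene9.png");cv2.imwrite("pics/c_s9.png",cv2.resize(im[90:210,190:310],None,fx=6,fy=5,interpolation=cv2.INTER_CUBIC))
im=cv2.imread("pics/side9.png");cv2.imwrite("pics/c_d9.png",cv2.resize(im[120:240,240:350],None,fx=6,fy=5,interpolation=cv2.INTER_CUBIC))
E
```

```text
20.02 press [-1.5035e+02  1.3000e-01] z 228.7 Fpress -3.28 0.53 fz -0.64 T [ 0.611 -0.    -0.009]
```

View pics/c_s9.png

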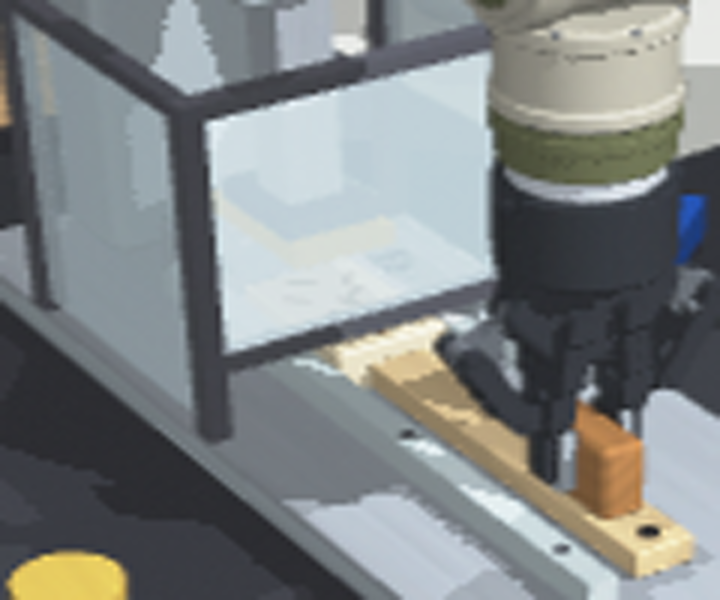

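View pics/c_d9.png

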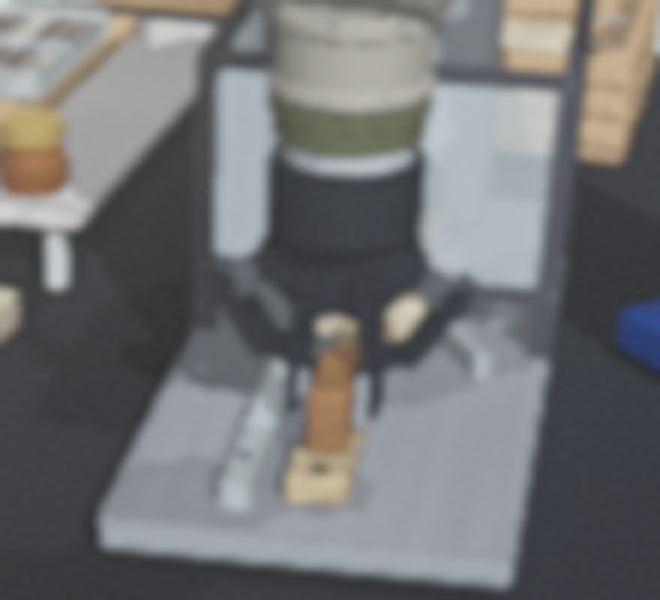

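The soap's tail is just outside the guard, the bar is square on the fence, and the drag is 3.3 N. From here I'll ease it in.

Emit:
carry_out:
  motion:
    - {"jaw": -1, "tx": -0.1, "ty": 0, "tz": 0, "wx": 0, "wy": 0, "wz": 0}
    - {"jaw": -1, "tx": -0.1, "ty": 0, "tz": 0, "wx": 0, "wy": 0, "wz": 0}
    - {"jaw": -1, "tx": -0.1, "ty": 0, "tz": 0, "wx": 0, "wy": 0, "wz": 0}
    - {"jaw": -1, "tx": -0.1, "ty": 0, "tz": 0, "wx": 0, "wy": 0, "wz": 0}
    - {"jaw": -1, "tx": -0.1, "ty": 0, "tz": 0, "wx": 0, "wy": 0, "wz": 0}
    - {"jaw": -1, "tx": -0.1, "ty": 0, "tz": 0, "wx": 0, "wy": 0, "wz": 0}
    - {"jaw": -1, "tx": -0.1, "ty": 0, "tz": 0, "wx": 0, "wy": 0, "wz": 0}
    - {"jaw": -1, "tx": -0.1, "ty": 0, "tz": 0, "wx": 0, "wy": 0, "wz": 0}
    - {"jaw": -1, "tx": -0.05, "ty": 0, "tz": 0, "wx": 0, "wy": 0, "wz": 0}
    - {"jaw": -1, "tx": -0.05, "ty": 0, "tz": 0, "wx": 0, "wy": 0, "wz": 0}

```text
clock: 21.38
tcp_pos: [0.4769, 0.0513, 0.2287]
orientation: [-0.0, 0.681, 0.732, 0.0]
wrist_force: [-0.3, 3.1, 0.1]
finger_gap: 0.0208
```

```bash
python3 rs.py
```

```text
21.38 press [-1.4145e+02  1.2000e-01] z 228.7 Fpress -3.14 -0.06 fz 0.11 T [0.552 0.045 0.01 ]
```

Emit:
carry_out:
  motion:
    - {"jaw": -1, "tx": -0.06, "ty": 0, "tz": 0, "wx": 0, "wy": 0, "wz": 0}
    - {"jaw": -1, "tx": -0.06, "ty": 0, "tz": 0, "wx": 0, "wy": 0, "wz": 0}
    - {"jaw": -1, "tx": -0.06, "ty": 0, "tz": 0, "wx": 0, "wy": 0, "wz": 0}
    - {"jaw": -1, "tx": -0.06, "ty": 0, "tz": 0, "wx": 0, "wy": 0, "wz": 0}

```text
clock: 21.88
tcp_pos: [0.4771, 0.0489, 0.2287]
orientation: [-0.0, 0.681, 0.732, 0.0]
wrist_force: [0.0, 2.8, 0.0]
finger_gap: 0.0208
```

Emit:
carry_out:
  motion:
    - {"jaw": -1, "tx": -0.05, "ty": 0, "tz": 0, "wx": 0, "wy": 0, "wz": 0}
    - {"jaw": -1, "tx": -0.05, "ty": 0, "tz": 0, "wx": 0, "wy": 0, "wz": 0}
    - {"jaw": -1, "tx": -0.05, "ty": 0, "tz": 0, "wx": 0, "wy": 0, "wz": 0}

```text
clock: 22.25
tcp_pos: [0.4771, 0.0474, 0.2287]
orientation: [-0.0, 0.681, 0.732, 0.0]
wrist_force: [0.0, 3.2, 0.9]
finger_gap: 0.0209
```

Emit:
carry_out:
  motion:
    - {"jaw": -1, "tx": -0.05, "ty": 0, "tz": 0, "wx": 0, "wy": 0, "wz": 0}
    - {"jaw": -1, "tx": -0.05, "ty": 0, "tz": 0, "wx": 0, "wy": 0, "wz": 0}
    - {"jaw": -1, "tx": -0.05, "ty": 0, "tz": 0, "wx": 0, "wy": 0, "wz": 0}

```text
clock: 22.62
tcp_pos: [0.4773, 0.0459, 0.2287]
orientation: [-0.0, 0.681, 0.732, 0.0]
wrist_force: [-0.3, 3.3, 0.9]
finger_gap: 0.0208
```

Emit:
carry_out:
  motion:
    - {"jaw": -1, "tx": -0.05, "ty": 0, "tz": 0, "wx": 0, "wy": 0, "wz": 0}
    - {"jaw": -1, "tx": -0.05, "ty": 0, "tz": 0, "wx": 0, "wy": 0, "wz": 0}
    - {"jaw": -1, "tx": -0.05, "ty": 0, "tz": 0, "wx": 0, "wy": 0, "wz": 0}

```text
clock: 23.0
tcp_pos: [0.4774, 0.0444, 0.2287]
orientation: [-0.0, 0.681, 0.732, 0.0]
wrist_force: [-0.8, 3.5, -0.2]
finger_gap: 0.0207
```

Emit:
carry_out:
  motion:
    - {"jaw": -1, "tx": -0.05, "ty": 0, "tz": 0, "wx": 0, "wy": 0, "wz": 0}
    - {"jaw": -1, "tx": -0.05, "ty": 0, "tz": 0, "wx": 0, "wy": 0, "wz": 0}
    - {"jaw": -1, "tx": -0.05, "ty": 0, "tz": 0, "wx": 0, "wy": 0, "wz": 0}

```text
clock: 23.38
tcp_pos: [0.4775, 0.0429, 0.2287]
orientation: [-0.0, 0.681, 0.732, 0.0]
wrist_force: [-0.2, 3.6, 0.2]
finger_gap: 0.0208
```

Emit:
carry_out:
  motion:
    - {"jaw": -1, "tx": -0.05, "ty": 0, "tz": 0, "wx": 0, "wy": 0, "wz": 0}
    - {"jaw": -1, "tx": -0.05, "ty": 0, "tz": 0, "wx": 0, "wy": 0, "wz": 0}
    - {"jaw": -1, "tx": -0.05, "ty": 0, "tz": 0, "wx": 0, "wy": 0, "wz": 0}

```text
clock: 23.75
tcp_pos: [0.4776, 0.0414, 0.2287]
orientation: [-0.0, 0.681, 0.732, 0.0]
wrist_force: [-0.4, 3.2, -0.7]
finger_gap: 0.0209
```

Emit:
carry_out:
  motion:
    - {"jaw": -1, "tx": -0.05, "ty": 0, "tz": 0, "wx": 0, "wy": 0, "wz": 0}
    - {"jaw": -1, "tx": -0.05, "ty": 0, "tz": 0, "wx": 0, "wy": 0, "wz": 0}
    - {"jaw": -1, "tx": -0.05, "ty": 0, "tz": 0, "wx": 0, "wy": 0, "wz": 0}

```text
clock: 24.12
tcp_pos: [0.4777, 0.0399, 0.2287]
orientation: [-0.0, 0.681, 0.732, 0.0]
wrist_force: [-0.2, 3.0, 0.3]
finger_gap: 0.0209
```

Emit:
carry_out:
  motion:
    - {"jaw": -1, "tx": -0.05, "ty": 0, "tz": 0, "wx": 0, "wy": 0, "wz": 0}
    - {"jaw": -1, "tx": -0.05, "ty": 0, "tz": 0, "wx": 0, "wy": 0, "wz": 0}
    - {"jaw": -1, "tx": -0.05, "ty": 0, "tz": 0, "wx": 0, "wy": 0, "wz": 0}

```text
clock: 24.5
tcp_pos: [0.4778, 0.0384, 0.2287]
orientation: [-0.0, 0.681, 0.732, 0.0]
wrist_force: [-0.5, 3.4, 0.2]
finger_gap: 0.0208
```

Emit:
carry_out:
  motion:
    - {"jaw": -1, "tx": -0.05, "ty": 0, "tz": 0, "wx": 0, "wy": 0, "wz": 0}
    - {"jaw": -1, "tx": -0.05, "ty": 0, "tz": 0, "wx": 0, "wy": 0, "wz": 0}
    - {"jaw": -1, "tx": -0.05, "ty": 0, "tz": 0, "wx": 0, "wy": 0, "wz": 0}

```text
clock: 24.88
tcp_pos: [0.4779, 0.0369, 0.2287]
orientation: [-0.0, 0.681, 0.732, 0.0]
wrist_force: [0.4, 3.8, -0.1]
finger_gap: 0.0209
```

Emit:
carry_out:
  motion:
    - {"jaw": -1, "tx": -0.05, "ty": 0, "tz": 0, "wx": 0, "wy": 0, "wz": 0}
    - {"jaw": -1, "tx": -0.05, "ty": 0, "tz": 0, "wx": 0, "wy": 0, "wz": 0}
    - {"jaw": -1, "tx": -0.05, "ty": 0, "tz": 0, "wx": 0, "wy": 0, "wz": 0}

```text
clock: 25.25
tcp_pos: [0.478, 0.0354, 0.2287]
orientation: [-0.0, 0.681, 0.732, 0.0]
wrist_force: [0.0, 3.4, -0.2]
finger_gap: 0.0207
```

Emit:
carry_out:
  motion:
    - {"jaw": -1, "tx": -0.05, "ty": 0, "tz": 0, "wx": 0, "wy": 0, "wz": 0}
    - {"jaw": -1, "tx": -0.05, "ty": 0, "tz": 0, "wx": 0, "wy": 0, "wz": 0}
    - {"jaw": -1, "tx": -0.05, "ty": 0, "tz": 0, "wx": 0, "wy": 0, "wz": 0}

```text
clock: 25.62
tcp_pos: [0.4781, 0.0339, 0.2287]
orientation: [-0.0, 0.681, 0.732, 0.0]
wrist_force: [0.5, 3.2, -0.6]
finger_gap: 0.0212
```

Emit:
carry_out:
  motion:
    - {"jaw": -1, "tx": -0.05, "ty": 0, "tz": 0, "wx": 0, "wy": 0, "wz": 0}
    - {"jaw": -1, "tx": -0.05, "ty": 0, "tz": 0, "wx": 0, "wy": 0, "wz": 0}
    - {"jaw": -1, "tx": -0.05, "ty": 0, "tz": 0, "wx": 0, "wy": 0, "wz": 0}

```text
clock: 26.0
tcp_pos: [0.4782, 0.0324, 0.2287]
orientation: [-0.0, 0.681, 0.732, 0.0]
wrist_force: [0.3, 3.5, -0.8]
finger_gap: 0.021
```

Emit:
carry_out:
  motion:
    - {"jaw": -1, "tx": -0.05, "ty": 0, "tz": 0, "wx": 0, "wy": 0, "wz": 0}
    - {"jaw": -1, "tx": -0.05, "ty": 0, "tz": 0, "wx": 0, "wy": 0, "wz": 0}
    - {"jaw": -1, "tx": -0.05, "ty": 0, "tz": 0, "wx": 0, "wy": 0, "wz": 0}

```text
clock: 26.38
tcp_pos: [0.4783, 0.0309, 0.2287]
orientation: [-0.0, 0.681, 0.732, 0.0]
wrist_force: [-0.7, 2.8, 0.6]
finger_gap: 0.021
```

Emit:
carry_out:
  motion:
    - {"jaw": -1, "tx": -0.05, "ty": 0, "tz": 0, "wx": 0, "wy": 0, "wz": 0}
    - {"jaw": -1, "tx": -0.05, "ty": 0, "tz": 0, "wx": 0, "wy": 0, "wz": 0}
    - {"jaw": -1, "tx": -0.05, "ty": 0, "tz": 0, "wx": 0, "wy": 0, "wz": 0}

```text
clock: 26.75
tcp_pos: [0.4785, 0.0295, 0.2287]
orientation: [-0.0, 0.681, 0.732, 0.0]
wrist_force: [-1.7, 3.6, -0.3]
finger_gap: 0.0208
```

Emit:
carry_out:
  motion:
    - {"jaw": -1, "tx": -0.05, "ty": 0, "tz": 0, "wx": 0, "wy": 0, "wz": 0}
    - {"jaw": -1, "tx": -0.05, "ty": 0, "tz": 0, "wx": 0, "wy": 0, "wz": 0}
    - {"jaw": -1, "tx": -0.05, "ty": 0, "tz": 0, "wx": 0, "wy": 0, "wz": 0}

```text
clock: 27.12
tcp_pos: [0.4786, 0.028, 0.2287]
orientation: [-0.0, 0.681, 0.732, 0.0]
wrist_force: [-2.0, 3.2, -0.4]
finger_gap: 0.0211
```

```bash
python3 rs.py;  python3 - <<'E'
from h import *
for n in ("scene","side"): cv2.imwrite(f"pics/{n}10.png",eyes.read_camera(n))
im=cv2.imread("pics/scene10.png");cv2.imwrite("pics/c_s10.png",cv2.resize(im[90:210,190:310],None,fx=6,fy=5,interpolation=cv2.INTER_CUBIC))
E
python3 rs.py
```

```text
27.12 press [-1.1806e+02  1.0000e-01] z 228.7 Fpress -3.33 -1.72 fz -0.4 T [ 0.638  0.213 -0.173]
27.23 press [-1.1803e+02  1.0000e-01] z 228.7 Fpress -3.82 -0.73 fz -0.21 T [ 0.583  0.112 -0.121]
```

View pics/c_s10.png

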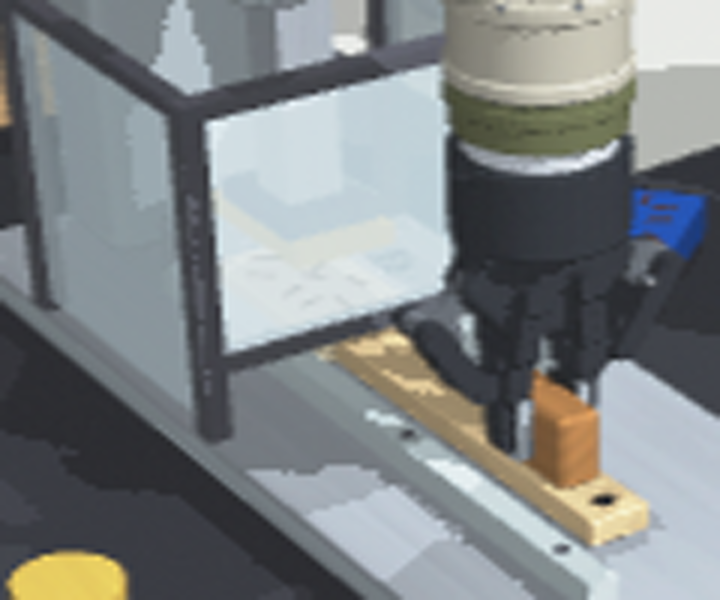

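The bar is inside and square, the hand is outside the guard, and the sideways force is within about 2 N. I'll continue.

Emit:
carry_out:
  motion:
    - {"jaw": -1, "tx": -0.05, "ty": 0, "tz": 0, "wx": 0, "wy": 0, "wz": 0}
    - {"jaw": -1, "tx": -0.05, "ty": 0, "tz": 0, "wx": 0, "wy": 0, "wz": 0}
    - {"jaw": -1, "tx": -0.05, "ty": 0, "tz": 0, "wx": 0, "wy": 0, "wz": 0}

```text
clock: 27.6
tcp_pos: [0.4787, 0.0265, 0.2287]
orientation: [-0.0, 0.681, 0.732, 0.0]
wrist_force: [-1.1, 2.6, 0.1]
finger_gap: 0.0204
```

Emit:
carry_out:
  motion:
    - {"jaw": -1, "tx": -0.05, "ty": 0, "tz": 0, "wx": 0, "wy": 0, "wz": 0}
    - {"jaw": -1, "tx": -0.05, "ty": 0, "tz": 0, "wx": 0, "wy": 0, "wz": 0}
    - {"jaw": -1, "tx": -0.05, "ty": 0, "tz": 0, "wx": 0, "wy": 0, "wz": 0}

```text
clock: 27.98
tcp_pos: [0.4788, 0.0249, 0.2287]
orientation: [0.0, 0.681, 0.732, 0.0]
wrist_force: [-0.1, 4.3, -0.0]
finger_gap: 0.0208
```

Emit:
carry_out:
  motion:
    - {"jaw": -1, "tx": -0.05, "ty": 0, "tz": 0, "wx": 0, "wy": 0, "wz": 0}
    - {"jaw": -1, "tx": -0.05, "ty": 0, "tz": 0, "wx": 0, "wy": 0, "wz": 0}

```text
clock: 28.22
tcp_pos: [0.4789, 0.0239, 0.2287]
orientation: [0.0, 0.681, 0.732, 0.0]
wrist_force: [-1.0, 3.1, 0.1]
finger_gap: 0.021
```

Emit:
carry_out:
  motion:
    - {"jaw": -1, "tx": -0.05, "ty": 0, "tz": 0, "wx": 0, "wy": 0, "wz": 0}
    - {"jaw": -1, "tx": -0.05, "ty": 0, "tz": 0, "wx": 0, "wy": 0, "wz": 0}
    - {"jaw": -1, "tx": -0.05, "ty": 0, "tz": 0, "wx": 0, "wy": 0, "wz": 0}

```text
clock: 28.6
tcp_pos: [0.479, 0.0225, 0.2287]
orientation: [0.0, 0.681, 0.732, 0.0]
wrist_force: [-1.2, 3.4, -0.7]
finger_gap: 0.0208
```

Emit:
carry_out:
  motion:
    - {"jaw": -1, "tx": -0.05, "ty": 0, "tz": 0, "wx": 0, "wy": 0, "wz": 0}
    - {"jaw": -1, "tx": -0.05, "ty": 0, "tz": 0, "wx": 0, "wy": 0, "wz": 0}
    - {"jaw": -1, "tx": -0.05, "ty": 0, "tz": 0, "wx": 0, "wy": 0, "wz": 0}

```text
clock: 28.98
tcp_pos: [0.4791, 0.021, 0.2287]
orientation: [-0.0, 0.681, 0.732, 0.0]
wrist_force: [0.5, 3.7, -1.1]
finger_gap: 0.0209
```

Emit:
carry_out:
  motion:
    - {"jaw": -1, "tx": -0.05, "ty": 0, "tz": 0, "wx": 0, "wy": 0, "wz": 0}
    - {"jaw": -1, "tx": -0.05, "ty": 0, "tz": 0, "wx": 0, "wy": 0, "wz": 0}
    - {"jaw": -1, "tx": -0.05, "ty": 0, "tz": 0, "wx": 0, "wy": 0, "wz": 0}

```text
clock: 29.35
tcp_pos: [0.4792, 0.0195, 0.2287]
orientation: [0.0, 0.681, 0.732, 0.0]
wrist_force: [-0.3, 3.2, -0.1]
finger_gap: 0.021
```

Emit:
carry_out:
  motion:
    - {"jaw": -1, "tx": -0.05, "ty": 0, "tz": 0, "wx": 0, "wy": 0, "wz": 0}
    - {"jaw": -1, "tx": -0.05, "ty": 0, "tz": 0, "wx": 0, "wy": 0, "wz": 0}
    - {"jaw": -1, "tx": -0.05, "ty": 0, "tz": 0, "wx": 0, "wy": 0, "wz": 0}

```text
clock: 29.72
tcp_pos: [0.4792, 0.0187, 0.2288]
orientation: [-0.001, 0.681, 0.732, 0.001]
wrist_force: [-1.6, 8.2, 2.6]
finger_gap: 0.0209
```

The bar has met the stop: the force jumped to 8.2 N at about 7 N/mm.

Emit:
carry_out:
  motion:
    - {"jaw": -1, "tx": -0.03, "ty": 0, "tz": 0, "wx": 0, "wy": 0, "wz": 0}
    - {"jaw": -1, "tx": 0, "ty": 0, "tz": 0, "wx": 0, "wy": 0, "wz": 0}

```text
clock: 29.98
tcp_pos: [0.4791, 0.0186, 0.2289]
orientation: [-0.001, 0.681, 0.732, 0.001]
wrist_force: [-1.4, 8.5, 2.8]
finger_gap: 0.0208
```

```bash
python3 rs.py
```

```text
29.98 press [-108.7   -0. ] z 228.9 Fpress -8.6 -0.73 fz 2.81 T [ 1.563  0.213 -0.161]
```

Emit:
carry_out:
  motion:
    - {"jaw": -1, "tx": -0.03, "ty": 0, "tz": 0, "wx": 0, "wy": 0, "wz": 0}
    - {"jaw": -1, "tx": -0.03, "ty": 0, "tz": 0, "wx": 0, "wy": 0, "wz": 0}
    - {"jaw": -1, "tx": 0, "ty": 0, "tz": 0, "wx": 0, "wy": 0, "wz": 0}

```text
clock: 30.35
tcp_pos: [0.4791, 0.0184, 0.2289]
orientation: [-0.001, 0.681, 0.732, 0.002]
wrist_force: [-1.0, 12.0, 3.0]
finger_gap: 0.0206
```

```bash
python3 rs.py
```

```text
30.35 press [-1.0848e+02 -5.0000e-02] z 228.9 Fpress -12.01 -0.13 fz 3.02 T [ 1.955  0.258 -0.154]
```

Emit:
carry_out:
  motion:
    - {"jaw": -1, "tx": 0, "ty": 0, "tz": 0, "wx": 0, "wy": 0, "wz": 0}
    - {"jaw": -1, "tx": 0, "ty": 0, "tz": 0, "wx": 0, "wy": 0, "wz": 0}
    - {"jaw": -1, "tx": 0, "ty": 0, "tz": 0, "wx": 0, "wy": 0, "wz": 0}
    - {"jaw": -1, "tx": 0, "ty": 0, "tz": 0, "wx": 0, "wy": 0, "wz": 0}
    - {"jaw": -1, "tx": 0, "ty": 0, "tz": 0, "wx": 0, "wy": 0, "wz": 0}

```text
clock: 30.98
tcp_pos: [0.4791, 0.0184, 0.2289]
orientation: [-0.001, 0.681, 0.732, 0.002]
wrist_force: [-0.9, 10.9, 1.9]
finger_gap: 0.0209
```

Emit:
carry_out:
  motion:
    - {"jaw": -1, "tx": 0, "ty": 0, "tz": 0, "wx": 0, "wy": 0, "wz": 0}
    - {"jaw": -1, "tx": 0, "ty": 0, "tz": 0, "wx": 0, "wy": 0, "wz": 0}
    - {"jaw": -1, "tx": 0, "ty": 0, "tz": 0, "wx": 0, "wy": 0, "wz": 0}
    - {"jaw": -1, "tx": 0, "ty": 0, "tz": 0, "wx": 0, "wy": 0, "wz": 0}
    - {"jaw": -1, "tx": 0, "ty": 0, "tz": 0, "wx": 0, "wy": 0, "wz": 0}

```text
clock: 31.6
tcp_pos: [0.4791, 0.0184, 0.2289]
orientation: [-0.001, 0.681, 0.732, 0.002]
wrist_force: [-0.7, 10.8, 4.2]
finger_gap: 0.021
```

```bash
python3 rs.py;  python3 - <<'E'
from h import *
for n in ("scene","side"): cv2.imwrite(f"pics/{n}11.png",eyes.read_camera(n))
im=cv2.imread("pics/scene11.png");cv2.imwrite("pics/c_s11.png",cv2.resize(im[90:210,190:310],None,fx=6,fy=5,interpolation=cv2.INTER_CUBIC))
E
```

```text
31.6 press [-1.0849e+02 -3.0000e-02] z 228.9 Fpress -10.8 0.07 fz 4.16 T [ 1.988  0.284 -0.201]
```

View pics/c_s11.png

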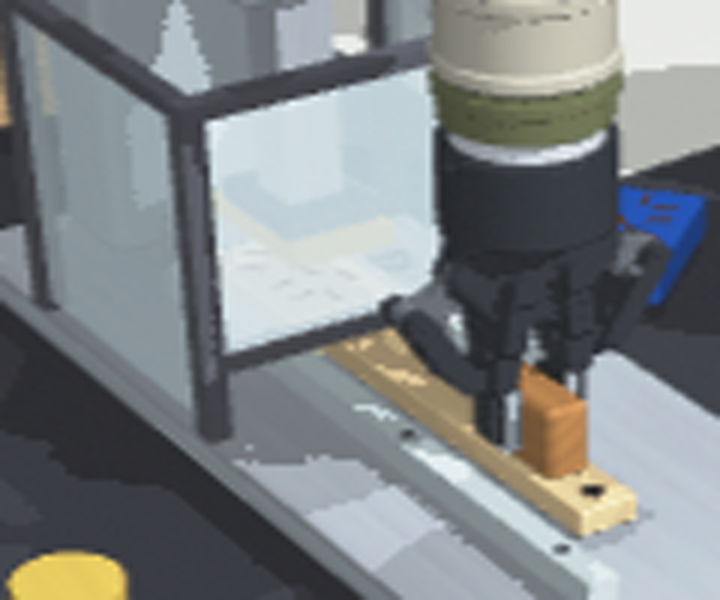

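The push held at about 11–12 N for 1.4 s, the bar didn't move, and its nose is at about x = 128 mm, inside the stop's range. Now I'll draw the stick out.

Emit:
carry_out:
  motion:
    - {"jaw": -1, "tx": 0.1, "ty": 0, "tz": 0, "wx": 0, "wy": 0, "wz": 0}
    - {"jaw": -1, "tx": 0.1, "ty": 0, "tz": 0, "wx": 0, "wy": 0, "wz": 0}
    - {"jaw": -1, "tx": 0.3, "ty": 0, "tz": 0, "wx": 0, "wy": 0, "wz": 0}
    - {"jaw": -1, "tx": 1, "ty": 0, "tz": 0, "wx": 0, "wy": 0, "wz": 0}
    - {"jaw": -1, "tx": 2, "ty": 0, "tz": 0, "wx": 0, "wy": 0, "wz": 0}
    - {"jaw": -1, "tx": 3, "ty": 0, "tz": 0, "wx": 0, "wy": 0, "wz": 0}
    - {"jaw": -1, "tx": 3, "ty": 0, "tz": 0, "wx": 0, "wy": 0, "wz": 0}
    - {"jaw": -1, "tx": 3, "ty": 0, "tz": 0, "wx": 0, "wy": 0, "wz": 0}
    - {"jaw": -1, "tx": 3, "ty": 0, "tz": 0, "wx": 0, "wy": 0, "wz": 0}
    - {"jaw": -1, "tx": 3, "ty": 0, "tz": 0, "wx": 0, "wy": 0, "wz": 0}
    - {"jaw": -1, "tx": 2, "ty": 0, "tz": 0, "wx": 0, "wy": 0, "wz": 0}
    - {"jaw": -1, "tx": 0, "ty": 0, "tz": -2, "wx": 0, "wy": 0, "wz": 0}
    - {"jaw": -1, "tx": 0, "ty": 0, "tz": -3, "wx": 0, "wy": 0, "wz": 0}
    - {"jaw": -1, "tx": 0, "ty": 0, "tz": -2, "wx": 0, "wy": 0, "wz": 0}
    - {"jaw": -1, "tx": 0, "ty": 0, "tz": 0, "wx": 0, "wy": 0, "wz": 0}

```text
clock: 33.58
tcp_pos: [0.4653, 0.2221, 0.3002]
orientation: [0.001, 0.681, 0.732, 0.002]
wrist_force: [-0.5, -0.6, -1.5]
finger_gap: 0.0208
```

```bash
python3 rs.py;  python3 - <<'E'
from h import *
for n in ("scene","side"): cv2.imwrite(f"pics/{n}12.png",eyes.read_camera(n))
im=cv2.imread("pics/scene12.png");cv2.imwrite("pics/c_s12.png",cv2.resize(im[70:250,180:400],None,fx=3.5,fy=3.3,interpolation=cv2.INTER_CUBIC))
im=cv2.imread("pics/side12.png");cv2.imwrite("pics/c_d12.png",cv2.resize(im[110:310,220:360],None,fx=4,fy=3,interpolation=cv2.INTER_CUBIC))
plan([.4885,.366,.30],176.0,8)
E
```

```text
33.58 press [-312.65    1.07] z 300.2 Fpress 0.59 -0.59 fz -1.51 T [0.051 0.002 0.034]
total rotvec deg [-2.000e-02  0.000e+00 -8.188e+01] dist mm [ 24.1 144.3   1.9]
{'tx': 1.8, 'ty': 0.4, 'tz': -0.0, 'wx': -0.0, 'wy': 0.0, 'wz': -10.2}
{'tx': 1.6, 'ty': 0.8, 'tz': -0.0, 'wx': -0.0, 'wy': 0.0, 'wz': -10.2}
{'tx': 1.6, 'ty': 1.0, 'tz': -0.1, 'wx': -0.0, 'wy': 0.0, 'wz': -10.2}
{'tx': 1.3, 'ty': 1.3, 'tz': 0.0, 'wx': -0.0, 'wy': 0.0, 'wz': -10.2}
{'tx': 1.1, 'ty': 1.4, 'tz': -0.0, 'wx': -0.0, 'wy': 0.0, 'wz': -10.2}
{'tx': 0.7, 'ty': 1.7, 'tz': -0.0, 'wx': -0.0, 'wy': 0.0, 'wz': -10.2}
{'tx': 0.5, 'ty': 1.8, 'tz': -0.1, 'wx': -0.0, 'wy': 0.0, 'wz': -10.2}
{'tx': 0.2, 'ty': 1.8, 'tz': 0.0, 'wx': -0.0, 'wy': 0.0, 'wz': -10.2}
```

View pics/c_s12.png

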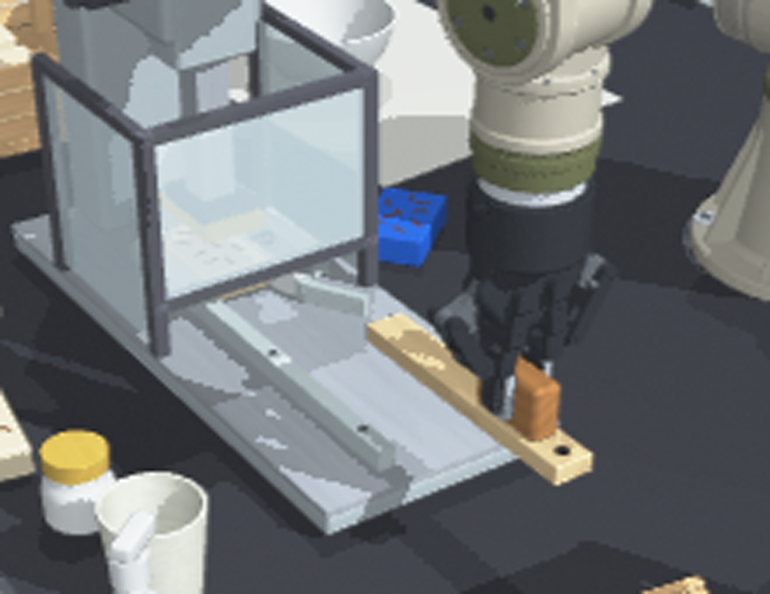

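View pics/c_d12.png

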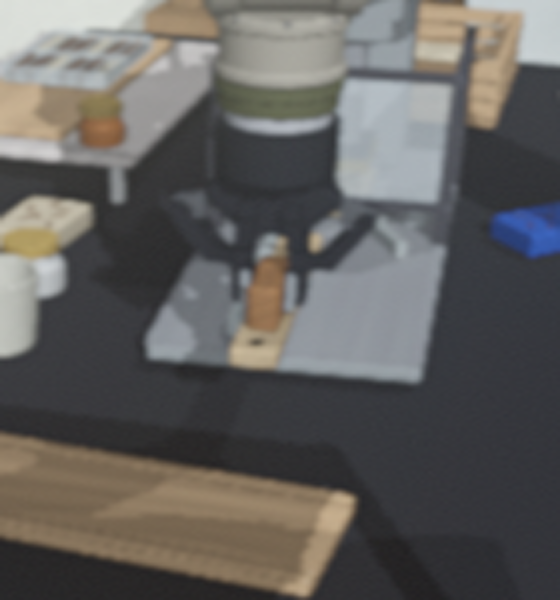

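The soap stays home inside the guard and the stick is clear. Next I'll swing back over the rest.

Emit:
carry_out:
  motion:
    - {"jaw": -1, "tx": 1.8, "ty": 0.4, "tz": 0, "wx": 0, "wy": 0, "wz": -10.2}
    - {"jaw": -1, "tx": 1.6, "ty": 0.8, "tz": 0, "wx": 0, "wy": 0, "wz": -10.2}
    - {"jaw": -1, "tx": 1.6, "ty": 1.0, "tz": 0, "wx": 0, "wy": 0, "wz": -10.2}
    - {"jaw": -1, "tx": 1.3, "ty": 1.3, "tz": 0, "wx": 0, "wy": 0, "wz": -10.2}
    - {"jaw": -1, "tx": 1.1, "ty": 1.4, "tz": 0, "wx": 0, "wy": 0, "wz": -10.2}
    - {"jaw": -1, "tx": 0.7, "ty": 1.7, "tz": 0, "wx": 0, "wy": 0, "wz": -10.2}
    - {"jaw": -1, "tx": 0.5, "ty": 1.8, "tz": 0, "wx": 0, "wy": 0, "wz": -10.2}
    - {"jaw": -1, "tx": 0.2, "ty": 1.8, "tz": 0, "wx": 0, "wy": 0, "wz": -10.2}
    - {"jaw": -1, "tx": 0, "ty": 0, "tz": 0, "wx": 0, "wy": 0, "wz": 0}
    - {"jaw": -1, "tx": 0, "ty": 0, "tz": 3, "wx": 0, "wy": 0, "wz": 0}
    - {"jaw": -1, "tx": 0, "ty": 0, "tz": 3, "wx": 0, "wy": 0, "wz": 0}
    - {"jaw": -1, "tx": 0, "ty": 0, "tz": 0, "wx": 0, "wy": 0, "wz": 0}
    - {"jaw": -1, "tx": 0, "ty": 0, "tz": 0, "wx": 0, "wy": 0, "wz": 0}

```text
clock: 35.3
tcp_pos: [0.4887, 0.3658, 0.2392]
orientation: [0.0, 0.038, 0.999, -0.0]
wrist_force: [0.7, -0.1, -1.8]
finger_gap: 0.0207
```

```bash
python3 rs.py;  python3 - <<'E'
from h import *
s=get_state(); print(s["tcp_pos"],s["orientation"]);plan([.4885,.366,.209],176.0,1)
for n in ("scene","side","wrist"): cv2.imwrite(f"pics/{n}13.png",eyes.read_camera(n))
im=cv2.imread("pics/scene13.png");cv2.imwrite("pics/c_s13.png",cv2.resize(im[220:330,260:420],None,fx=5,fy=5,interpolation=cv2.INTER_CUBIC))
im=cv2.imread("pics/side13.png");cv2.imwrite("pics/c_d13.png",cv2.resize(im[200:310,180:320],None,fx=5,fy=5,interpolation=cv2.INTER_CUBIC))
E
```

```text
35.3 press [-454.24   34.94] z 239.2 Fpress 0.12 0.67 fz -1.79 T [0.011 0.038 0.048]
[0.48869795 0.365787   0.2391688 ] [ 2.76535487e-05  3.81659148e-02  9.99271413e-01 -6.93391926e-05]
total rotvec deg [-0.01  0.   -0.37] dist mm [ -0.2   0.2 -30.2]
{'tx': 0.0, 'ty': 0.0, 'tz': 3.0, 'wx': -0.0, 'wy': 0.0, 'wz': -0.4}
```

View pics/c_s13.png

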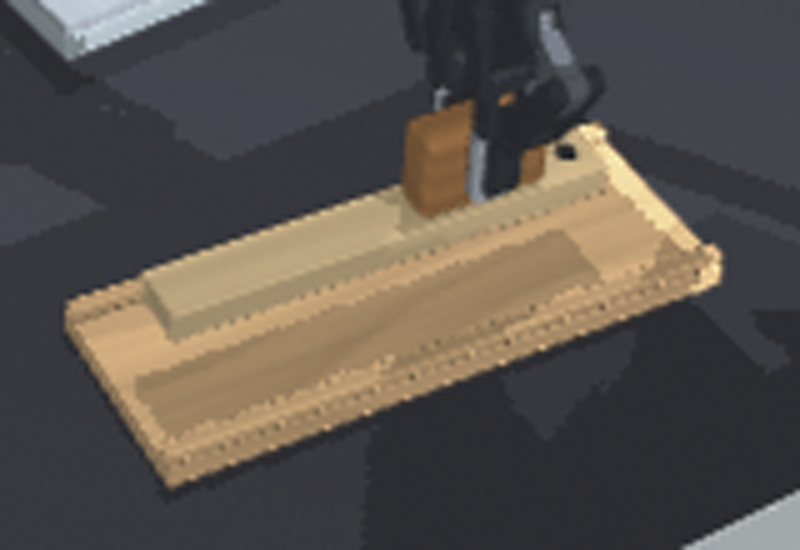

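View pics/c_d13.png

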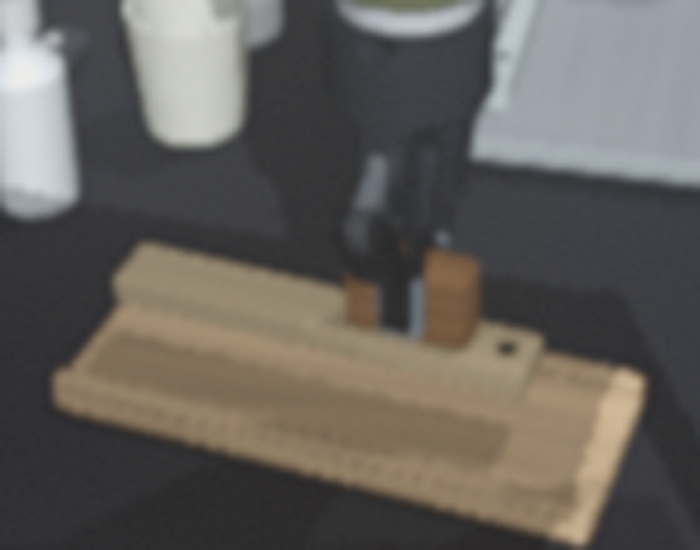

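View pics/wrist13.png

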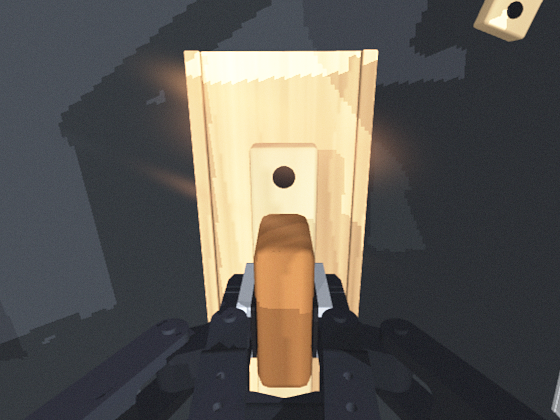

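The stick is centred over the rest, parallel to it and level. I'll lower it.

Emit:
carry_out:
  motion:
    - {"jaw": -1, "tx": 0, "ty": 0, "tz": 1.2, "wx": 0, "wy": 0, "wz": 0}
    - {"jaw": -1, "tx": 0, "ty": 0, "tz": 1, "wx": 0, "wy": 0, "wz": 0}
    - {"jaw": -1, "tx": 0, "ty": 0, "tz": 0.4, "wx": 0, "wy": 0, "wz": 0}
    - {"jaw": -1, "tx": 0, "ty": 0, "tz": 0.2, "wx": 0, "wy": 0, "wz": 0}
    - {"jaw": -1, "tx": 0, "ty": 0, "tz": 0.1, "wx": 0, "wy": 0, "wz": 0}
    - {"jaw": -1, "tx": 0, "ty": 0, "tz": 0.05, "wx": 0, "wy": 0, "wz": 0}
    - {"jaw": -1, "tx": 0, "ty": 0, "tz": 0.05, "wx": 0, "wy": 0, "wz": 0}

```text
clock: 36.33
tcp_pos: [0.4886, 0.3662, 0.209]
orientation: [0.0, 0.037, 0.999, 0.0]
wrist_force: [1.1, -0.1, -0.9]
finger_gap: 0.0207
```

```bash
python3 rs.py
```

```text
36.33 press [-454.61   34.92] z 209.0 Fpress 0.22 1.09 fz -0.91 T [ 0.005  0.06  -0.007]
```

Emit:
carry_out:
  motion:
    - {"jaw": -1, "tx": 0, "ty": 0, "tz": 0.05, "wx": 0, "wy": 0, "wz": 0}
    - {"jaw": -1, "tx": 0, "ty": 0, "tz": 0.04, "wx": 0, "wy": 0, "wz": 0}
    - {"jaw": -1, "tx": 0, "ty": 0, "tz": 0, "wx": 0, "wy": 0, "wz": 0}

```text
clock: 36.7
tcp_pos: [0.4886, 0.3661, 0.2083]
orientation: [0.0, 0.037, 0.999, 0.0]
wrist_force: [-0.7, -0.4, 3.3]
finger_gap: 0.0207
```

```bash
python3 rs.py
```

```text
36.7 press [-454.56   34.85] z 208.3 Fpress 0.4 -0.69 fz 3.28 T [-0.127  0.299 -0.073]
```

The stick is on the rest (3 N contact). I'll open the jaws in stages.

Emit:
carry_out:
  motion:
    - {"jaw": -1, "tx": 0, "ty": 0, "tz": 0.03, "wx": 0, "wy": 0, "wz": 0}
    - {"jaw": -1, "tx": 0, "ty": 0, "tz": 0, "wx": 0, "wy": 0, "wz": 0}
    - {"jaw": -0.45, "tx": 0, "ty": 0, "tz": 0, "wx": 0, "wy": 0, "wz": 0}
    - {"jaw": -0.35, "tx": 0, "ty": 0, "tz": 0, "wx": 0, "wy": 0, "wz": 0}
    - {"jaw": -0.2, "tx": 0, "ty": 0, "tz": 0, "wx": 0, "wy": 0, "wz": 0}
    - {"jaw": 0.1, "tx": 0, "ty": 0, "tz": 0, "wx": 0, "wy": 0, "wz": 0}
    - {"jaw": 0.4, "tx": 0, "ty": 0, "tz": 0, "wx": 0, "wy": 0, "wz": 0}
    - {"jaw": 0.4, "tx": 0, "ty": 0, "tz": 0, "wx": 0, "wy": 0, "wz": 0}
    - {"jaw": 0.4, "tx": 0, "ty": 0, "tz": 0, "wx": 0, "wy": 0, "wz": 0}

```text
clock: 37.83
tcp_pos: [0.4886, 0.3661, 0.2075]
orientation: [0.0, 0.037, 0.999, 0.0]
wrist_force: [0.1, -0.5, 0.1]
finger_gap: 0.0596
```

```bash
python3 rs.py; python3 -c "
from h import *
print(get_state()['finger_gap'])"
```

```text
37.83 press [-454.56   34.82] z 207.5 Fpress 0.46 0.03 fz 0.13 T [-0.014  0.028 -0.008]
0.059574559091807505
```

Released. I'll rise straight up and check.

Emit:
carry_out:
  motion:
    - {"jaw": 0.4, "tx": 0, "ty": 0, "tz": -1, "wx": 0, "wy": 0, "wz": 0}
    - {"jaw": 0.4, "tx": 0, "ty": 0, "tz": -3, "wx": 0, "wy": 0, "wz": 0}
    - {"jaw": 0.4, "tx": 0, "ty": 0, "tz": -5, "wx": 0, "wy": 0, "wz": 0}
    - {"jaw": 0.4, "tx": 0, "ty": 0, "tz": -5, "wx": 0, "wy": 0, "wz": 0}
    - {"jaw": 0.4, "tx": 0, "ty": 0, "tz": 0, "wx": 0, "wy": 0, "wz": 0}
    - {"jaw": 0.4, "tx": 0, "ty": 0, "tz": 0, "wx": 0, "wy": 0, "wz": 0}

```text
clock: 38.58
tcp_pos: [0.4884, 0.366, 0.3479]
orientation: [0.0, 0.037, 0.999, 0.0]
wrist_force: [-0.1, -0.5, 0.2]
finger_gap: 0.0594
```

```bash
python3 rs.py;  python3 - <<'E'
from h import *
for n in ("scene","side","wrist"): cv2.imwrite(f"pics/{n}14.png",eyes.read_camera(n))
im=cv2.imread("pics/scene14.png");cv2.imwrite("pics/c_s14.png",cv2.resize(im[60:330,150:430],None,fx=2.8,fy=2.2,interpolation=cv2.INTER_CUBIC))
cv2.imwrite("pics/c_p14.png",cv2.resize(im[80:190,185:300],None,fx=6,fy=5,interpolation=cv2.INTER_CUBIC))
E
```

```text
38.58 press [-454.5    34.67] z 347.9 Fpress 0.47 -0.17 fz 0.22 T [-0.019  0.046  0.008]
```

View pics/c_s14.png

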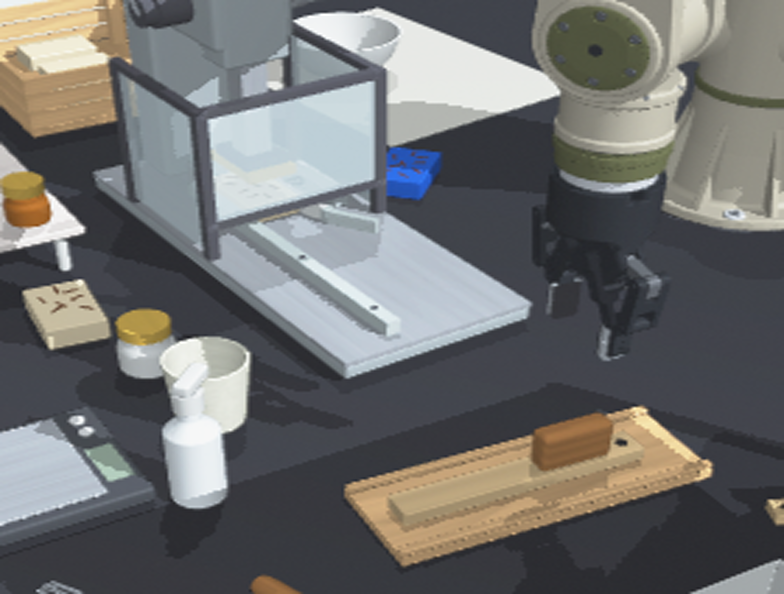

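View pics/c_p14.png

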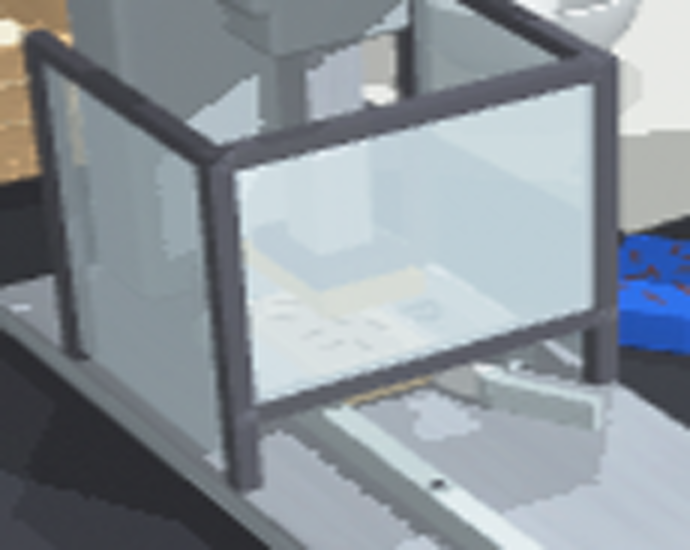

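View pics/wrist14.png

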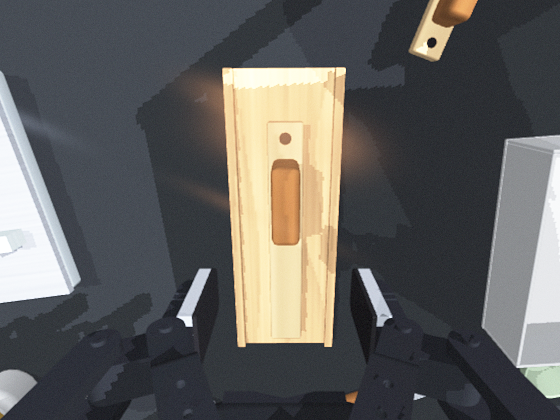

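The stick lies flat and centred between the strips, the soap is home against the fence under the die, and the cup, jar, bottle and cured bar are where they were. I'll hand it in.

```bash
python3 -c "
from workcell import env
print(env.hand_in())"
```

```text
the job is handed in; nothing more can be done
None
```

The soap is home against the back stop, the push stick is back flat on its rest, and the job was handed in at about 38.7 s of the 67 s allowed.

- **Feeding:** I used the side of the stick to square the soap against the fence, at about 4 N. Then I pushed it through under the guard, with about 3–4 N of drag in the side shoe.
- **Stop and press:** The last 33 mm or so went at about 4–5 mm/s. The bar met the stop with its nose at about x = 128 mm, inside the expected 102–132 mm range. I held it there at a wrist reading of about 11–12 N for 1.4 s. The highest push I read was 12 N, and the hand stayed outside the guard.
- **Stick:** I drew it straight back, lowered it to a light contact of about 3 N on the rest, and opened the jaws in stages. The last pictures show it flat between the strips.
- **Other things:** The paper cup, jar, spray bottle and cured bar look undisturbed in the last pictures.

**Limits of the checks:**
- **Net push on the stop:** allowing for the drag, this was probably nearer 8–9 N. Only the wrist force was measured, and only between moves.
- **Contact with the stop:** I judged this from the force jump and the position, because the screw head could not be seen under the die.
- **Fit of the early measurements:** the two camera estimates of the stick's position differed by about 4–5 mm, and the lead-in's tip measured about 11 mm off its stated place. The press position I used agreed within 1 mm from the bed edge and the fence.

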